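# Hold an upturned tumbler down in the cup rinser

## Robot

A 6-joint arm with a two-finger parallel gripper is mounted at the origin on the work surface. World frame = base frame: x ahead of the robot, y to its left, z up, the work surface at z = 0. Lengths are in mm, angles in rad, forces in N, time in s.
With the tool pointing down it reaches from about 400 to 925 mm from the base axis. Payload 12.5 kg.
Tool frame: the origin (TCP) lies at the very end of the fingers, on their centre line; the grasp point (between the pads) lies 19 mm behind it (env.grasp_offset is the distance from the TCP to the grasp point, in mm); z points along the fingers, y is the direction in which the jaws open and shut (so a half turn about z gives the same grasp; the last joint's range is limited). The gripper opens to 95 mm and grips with 3 to 60 N. Pads are 20 mm wide; open, the fingers measure 119 mm over their backs; the gripper's body (75 mm by 180 mm) begins 59 mm behind the grasp point.
Start: joints at [-1.363, 0.491, 1.559, -0, 1.092, -0.106], TCP at [192.945, -594.491, 214.661] pointing down, gripper open.
Joint ranges: [-3.1, 3.1], [-0.84, 2.19], [0.05, 2.79], [-1.13, 4.28], [0.06, 2.93], [-2.69, 2.69]. Speed limits (rad/s): [2.22, 2.22, 2.79, 3.14, 3.14, 3.14].

## Interface

Orientations are given as [roll, pitch, yaw] about the fixed x, y, z axes, in that order (R = Rz(yaw) Ry(pitch) Rx(roll)).
In Python, from cell import env gives the robot as it stands. The module is installed in compiled form; this text tells all that it offers.
- The arm moves only by the shell command python3 -m pendant 'ROWS'. ROWS is JSON, one flat list of numbers, 5 for each row, row after row: the shift along the tool's x, y, z as a fraction of full scale, then the turn about the tool's z as a fraction of full scale, then the gripper's target within -1 to 1 (shut at 1, half-way at 0, fully open at -1). In form: [x, y, z, turn, grip, x, y, z, turn, grip, ...]. A call has 1 to 10 rows; each row shifts and turns the commanded pose from where the row before left it, along the tool's axes as they then stand; what a row does not reach is not made up. Full scale, the value 1, is 0.4 m for a shift and 180 degrees for a turn. A row lasts 1/8 s, in which the tool goes at most 62.5 mm and 10.7 degrees, less where a joint would pass 70% of its speed; a pose out of reach is approached as far as the arm can. A call with a number of a shift or a turn outside -1 to 1 is refused whole. A call with a gripper value outside its range is refused whole. The fingers move at their own pace and stop on an object; the grip force is fixed at half the most. Time passes only in rows, so rows that do not move let the fingers close. It gives the time, the measured TCP pose, the force and the opening at its end, in the units of the state.
- env.state(): the state, without advancing time (a new reading comes with each control period).
- env.read_camera(name): name is "scene" or "side" or "wrist"; returns the picture (384x512x3 uint8, red, green, blue); there is no depth.
- env.camera_model(name): a dict with "fx", "fy", "cx", "cy" (pixels), "view" (4x4, takes a point from world to camera coordinates); the wrist camera has in their place "tool_from_camera" (4x4, takes a point from camera to tool coordinates, whose origin is the TCP and whose axes are the flange's). Camera axes: x right, y down, z forward; pixel columns grow to the right and rows downward; lengths in mm; the calibration is good to about 2 mm. The wrist camera is an equidistant fisheye: a pixel r from the principal point sees the ray r / f radians off the axis. A picture is of the moment at which its call begins: read the wrist's pose just before it. camera_model takes no time and is no camera call.
- env.job_done(): hands the job in, once; it reports no verdict.
Trained networks look in the newest picture that a camera, given by its name, has taken for a name from the list of things; names that differ only in an ending like _2 or _b are one class to them, and where a whole thing is asked for, a point or a joint stands for the part that bears it (a point fixed in the world has none). Each returns a list of dicts, best first, with "confidence" (0 to 1); they miss things now and then, are a little off and sometimes report something else, mostly with a low value. They report only what shows in the picture. A call takes as long as a camera call.
- env.masks_of(thing, camera): "region" (384x512 bool, what is visible of it).
- env.landmark_of(thing, camera): "xyz" ([x, y, z] in mm, in world coordinates, good to about 4 mm: a listed point, or the origin of a listed thing).
The state is a dict: "t": time; "joints": joint angles; "qvel": joint speeds; "tau": joint torques, N m; "eef_pos": TCP position; "tcp_rot": TCP orientation; "ft_force": force on the tool from outside, world axes, zero at the start; "moment": the same for the moment, N m; "opening": opening from 0.0 (shut) to 1.0 (fully open).
Only numpy, scipy, OpenCV 4.12 (cv2) and the standard library are available. Lean on these libraries where they do the work, as an engineer would, in place of code of your own. Each camera call takes 0.05 s, during which the arm holds its last target.

## Task

At the packing table's drinks corner, turn the twelve-sided tumbler over, stand it mouth-down and straight in the sprung ring of the cup rinser, and push it down until the ring is at the bottom of its travel. Finish while still holding it pressed down (do not let go or back off at the end), and leave everything else on the table where it is.

Things in the scene. Friction and masses are not known exactly. Their poses are not given: they have to be found in the camera images.
- tumbler_center (a point): White tumbler, twelve flat straight sides, no handle: 56 across flats (58 over corners), 74 tall, wall 3.5, floor 5, 90-180 g. Starts mouth-up. Point on its axis, 37 above its underside; z runs from floor out of the mouth, x is square to a flat side (others every 30 degrees). Laid on a flat side it does not roll; its axis is then 28 above the table. (mm)
- ring_seat (a point): Grey sprung ring in the middle of the cup rinser, a fixed steel drip tray 150 x 150 x 35. Funnel-edged collar: inside 63 wide at the bottom, 79 at its top edge, 14 above this point. Point on its axis, on the spokes where the rim rests, 56 above the table unpressed; moves with the ring, z up. A tumbler mouth-down in it has its centre 37 above this point. (mm)
- ring (a joint): How far the ring is pressed straight down, in m: 0 released, 0.015 at its stop. A spring returns it; about 3 N starts it moving and about 8 N holds it at the stop; the tumbler's own weight does not move it.
- pack_a: Bystander, to be left alone: flat snack carton, 110 x 60 x 28, lying left of the tumbler (mm); origin under its middle.
- pack_b: Bystander, to be left alone: flat snack carton, 110 x 60 x 28, lying between the tumbler and the rinser (mm); origin under its middle.
- mug: Bystander, to be left alone: round mug with a handle, 80 across, 95 tall, mouth-up, near the robot (mm); origin under its middle.
- bowl: Bystander, to be left alone: shallow round steel bowl, 110 across, 45 tall, mouth-up, towards the back trays (mm); origin under its middle.
- jar: Bystander, to be left alone: closed round jar, 68 across, 100 tall, at the far right (mm); origin under its middle.
- can: Bystander, to be left alone: closed round can, 66 across, 100 tall, at the far right (mm); origin under its middle.
- spatula: Bystander, to be left alone: spatula about 250 long, lying at the far left; origin under its middle (mm).

How it is judged:
By the outcome, as a careful person would: the job done as asked, in the order asked, and still so for the second after the job is handed in, while the arm keeps its last pose, push and grip.
It also fails if it takes over 67 s, if anything falls off the work surface, if the arm or the gripper's body presses on something with over 40 N, if the wrist force passes 120 N, or if a joint passes its speed limit or range.

## Working session

There is one attempt and no reset: what is moved stays moved. The work goes in short steps, Python scripts to look and compute and a shell command to move; the robot and the scene stay as the last step left them, time stands still between calls to the robot, and variables do not carry over. Pictures are saved under pics/ and viewed, and the job is handed in when it is done.

```bash
mkdir -p pics
cat > h.py <<'E'
import numpy as np, cv2
from cell import env
np.set_printoptions(precision=1,suppress=True)
def snap(cam,name):
    im=env.read_camera(cam); cv2.imwrite(f'pics/{name}.png',im[:,:,::-1]); return im
E
python3 - <<'E'
from h import *
for c in ['scene','side','wrist']:
    snap(c,c+'0'); 
    m=env.camera_model(c)
    if 'view' in m:
        V=np.array(m['view']); print(c,m['fx'],m['cx'],m['cy'],'campos',-V[:3,:3].T@V[:3,3])
for th in ['tumbler_center','ring_seat','pack_a','pack_b','mug','bowl','jar','can','spatula']:
    for c in ['scene','side']:
        print(th,c,[(np.array(d['xyz']),round(d['confidence'],2)) for d in env.landmark_of(th,c)][:3])
s=env.state(); print(s)
E
```

```text
scene 385.5492851312666 255.43267256228995 191.28762966453232 campos [1428.6 -357.6  859.2]
side 411.8073813823166 249.2898694968803 198.22914560473365 campos [ -70.6  778.5 1267.4]
tumbler_center scene [(array([536.4, 149. ,  41.3]), 0.59), (array([465.1, 479.5,   3.1]), 0.25)]
tumbler_center side [(array([533.4, 150.6,  36.2]), 0.69)]
ring_seat scene [(array([ 582.9, -296.3,   56.7]), 0.7)]
ring_seat side []
pack_a scene [(array([543.2, -47. ,  -2. ]), 0.82), (array([546.4, 292.8,   0.7]), 0.65)]
pack_a side [(array([550.1, 295.1,   2.7]), 0.84), (array([544. , -50.4,   3.6]), 0.74), (array([534.6, 152.2,  35.9]), 0.47)]
pack_b scene [(array([543.2, -47. ,  -2. ]), 0.82), (array([546.4, 292.8,   0.7]), 0.65)]
pack_b side [(array([550.1, 295.1,   2.7]), 0.84), (array([544. , -50.4,   3.6]), 0.74), (array([534.6, 152.2,  35.9]), 0.47)]
mug scene [(array([383.2, -69.8,  -1.6]), 0.74)]
mug side [(array([387.2, -72.3,  -4.1]), 0.92)]
bowl scene [(array([705. , -25.4,   3.3]), 0.56)]
bowl side [(array([709.2, -20.8,  -3.9]), 0.57)]
jar scene [(array([ 412.4, -489.3,    3.2]), 0.81)]
jar side []
can scene [(array([ 600.4, -493.3,    1. ]), 0.88)]
can side [(array([ 602.8, -497.7,   -1.6]), 0.54)]
spatula scene [(array([468.7, 478.4,   2.5]), 0.64)]
spatula side [(array([464.2, 484.8,   3.3]), 0.67)]
{'t': 1.05, 'joints': array([-1.4,  0.5,  1.6,  0. ,  1.1, -0.1]), 'qvel': array([-0.,  0.,  0.,  0.,  0., -0.]), 'tau': array([  0. , -61.2, -25.8,   0.1,   0. ,   0. ]), 'eef_pos': array([ 193. , -594.5,  214.7]), 'tcp_rot': array([ 3.1, -0. ,  0.3]), 'ft_force': array([ 0.4, -0.2,  0.4]), 'moment': array([0. , 0. , 0.1]), 'opening': 0.9982172433797912}
```

View pics/scene0.png

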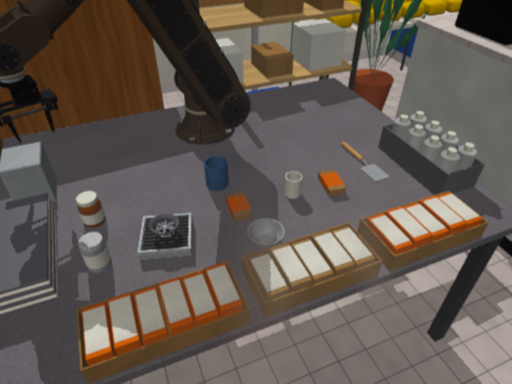

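View pics/side0.png

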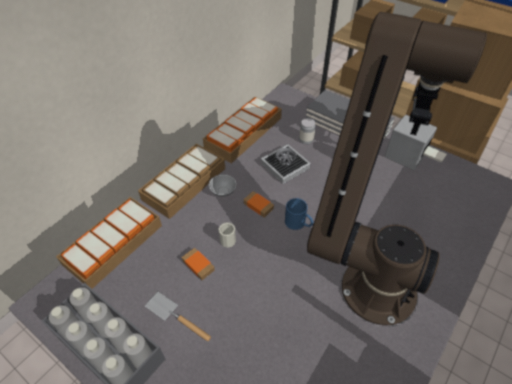

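Run:
```python
from h import *
np.set_printoptions(precision=4,suppress=True)
s=env.state(); print(s['tcp_rot'],s['joints'],s['eef_pos'])
```

```text
[ 3.1415 -0.      0.3138] [-1.3626  0.4909  1.5589  0.      1.0917 -0.1056] [ 192.9618 -594.49    214.6669]
```

Run:
```python
import cv2
a=cv2.imread('pics/scene0.png')[195:275,125:215]
b=cv2.imread('pics/side0.png')[130:200,245:330]
cv2.imwrite('pics/cropA.png',cv2.resize(a,None,fx=8,fy=8,interpolation=cv2.INTER_CUBIC)[:600])
cv2.imwrite('pics/cropB.png',cv2.resize(b,None,fx=8,fy=8,interpolation=cv2.INTER_CUBIC))
```

```text
(no output)
```

View pics/cropA.png

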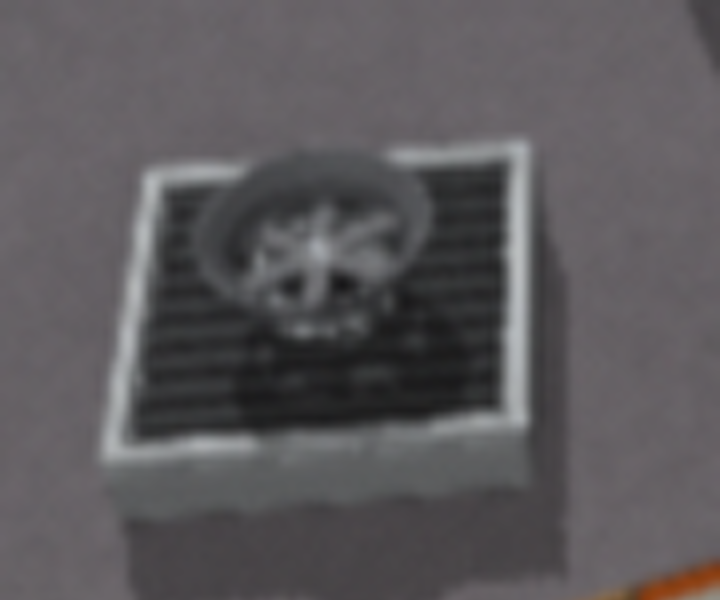

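View pics/cropB.png

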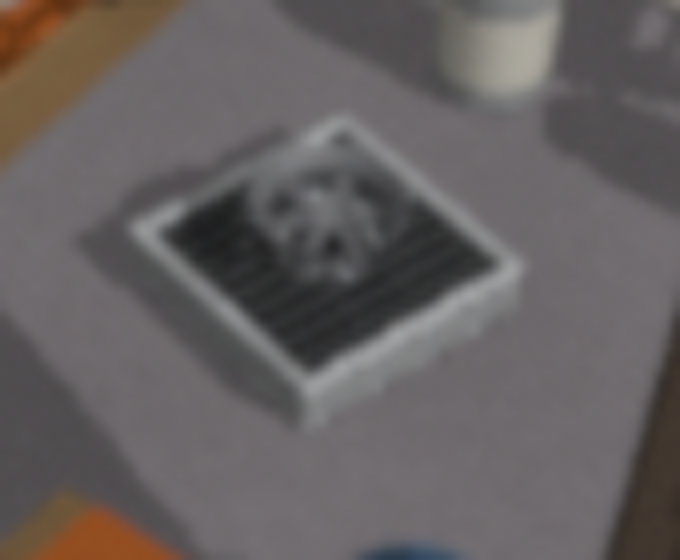

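```bash
cat >> h.py <<'E'
def ray(cam,uv,z):
    m=env.camera_model(cam); V=np.array(m['view']); R=V[:3,:3]; c=-R.T@V[:3,3]
    d=R.T@np.array([(uv[0]-m['cx'])/m['fx'],(uv[1]-m['cy'])/m['fy'],1.])
    return c+d*(z-c[2])/d[2]
def corners(cam,pts,off,k,z):
    P=np.array([ray(cam,((u+.5)/k-.5+off[0],(v+.5)/k-.5+off[1]),z) for u,v in pts]); return P
E
python3 - <<'E'
from h import *
for cam,pts,off in [('scene',[(148,170),(530,143),(525,422),(105,458)],(125,195)),('side',[(345,112),(522,262),(310,380),(135,230)],(245,130))]:
    P=corners(cam,pts,off,8,35); print(cam);print(P,P.mean(0)); 
    e=np.roll(P,-1,0)-P; print(np.linalg.norm(e,axis=1),np.degrees(np.arctan2(e[:,1],e[:,0])))
E
```

```text
scene
[[ 490.  -346.5   35. ]
 [ 532.1 -205.5   35. ]
 [ 673.  -245.7   35. ]
 [ 632.6 -386.4   35. ]] [ 581.9 -296.    35. ]
[147.1 146.5 146.4 148. ] [  73.4  -15.9 -106.   164.4]
side
[[ 633.  -384.7   35. ]
 [ 493.1 -344.    35. ]
 [ 534.1 -207.2   35. ]
 [ 670.5 -241.4   35. ]] [ 582.6 -294.3   35. ]
[145.7 142.9 140.6 148.2] [ 163.8   73.3  -14.1 -104.7]
```

```bash
python3 - <<'E'
from h import *
m=env.camera_model('wrist'); print({k:(np.array(v) if k=='tool_from_camera' else v) for k,v in m.items()})
E
python3 -m pendant '[0.09,-0.1,0,0,-1, 0.09,-0.1,0,0,-1, 0.09,-0.1,0,0,-1, 0.09,-0.1,0,0,-1, 0.09,-0.1,0,0,-1, 0.09,-0.1,0,0,-1, 0.09,-0.1,0,0,-1, 0.09,-0.1,0,0,-1, 0.09,-0.1,0,0,-1, 0.09,-0.1,0,0,-1]'
```

```text
{'fx': 297.3186396354542, 'fy': 297.3186396354542, 'cx': 254.9767835886358, 'cy': 193.49614608345527, 'tool_from_camera': array([[   0. ,   -1. ,   -0.2,   68.8],
       [   1. ,    0. ,    0. ,    0.8],
       [  -0. ,   -0.2,    1. , -171.9],
       [   0. ,    0. ,    0. ,    1. ]])}
t: 2.3
eef_pos: [412.5, -101.3, 214.9]
tcp_rot: [3.141, -0.001, 0.314]
ft_force: [1.0, -1.0, -1.0]
opening: 0.999
```

```bash
python3 -m pendant '[0.097,-0.1,0,0,-1, 0.097,-0.1,0,0,-1, 0.097,-0.1,0,0,-1, 0.097,-0.1,0,0,-1, 0.097,-0.1,0,0.0475,-1, 0,0,0,0.0475,-1, 0,0,0,0.0475,-1, 0,0,0,0.0475,-1, 0,0,0,0,-1]'
python3 - <<'E'
from h import *
s=env.state(); print(s['eef_pos'],s['tcp_rot'],s['joints'])
im=snap('wrist','w1')
cv2.imwrite('pics/w1b.png',cv2.resize(im[140:384,150:362,::-1],None,fx=2.4,fy=2.4,interpolation=cv2.INTER_CUBIC))
E
```

```text
t: 3.42
eef_pos: [534.7, 147.2, 214.6]
tcp_rot: [3.141, -0.0, -0.282]
ft_force: [-0.4, 0.1, 0.4]
opening: 1.002
[534.7 147.2 214.6] [ 3.1 -0.  -0.3] [ 0.1  0.4  1.7 -0.   1.   2. ]
```

View pics/w1.png

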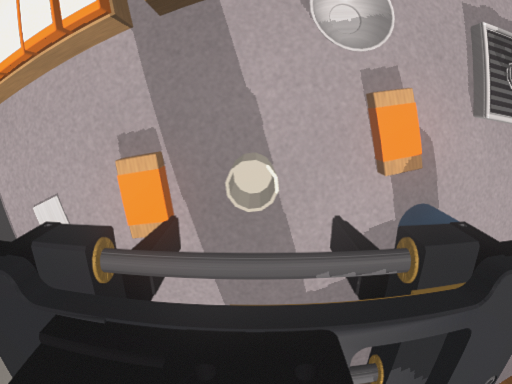

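View pics/w1b.png

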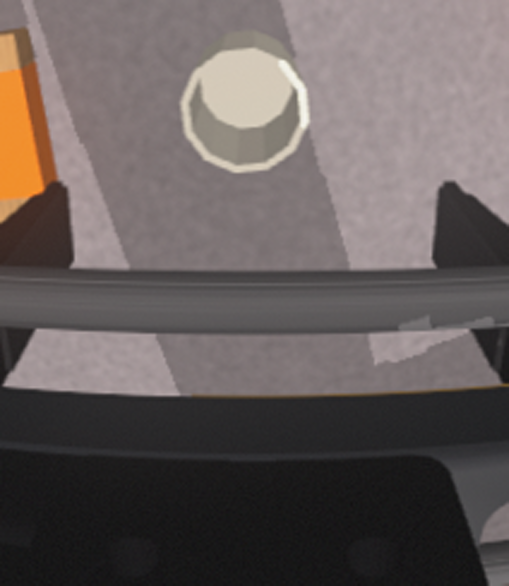

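```bash
cat >> h.py <<'E'
from scipy.spatial.transform import Rotation as Ro
def wray(uv,z,pos,rot):
    m=env.camera_model('wrist'); T=np.array(m['tool_from_camera'])
    d=np.array([uv[0]-m['cx'],uv[1]-m['cy']]); r=np.hypot(*d); th=r/m['fx']
    v=np.array([*(d/r*np.sin(th)),np.cos(th)])
    R=Ro.from_euler('xyz',rot).as_matrix()
    c=R@T[:3,3]+pos; d=R@T[:3,:3]@v
    return c+d*(z-c[2])/d[2]
E
python3 - <<'E'
from h import *
im=cv2.imread('pics/w1.png')
cv2.imwrite('pics/w1c.png',cv2.resize(im[150:215,220:285],None,fx=9,fy=9,interpolation=cv2.INTER_CUBIC))
s=env.state(); 
# rim extents in image
for z,uv in [(74,(226,185)),(74,(279,185)),(74,(252,159)),(74,(252,211))]: print(wray(uv,z,s['eef_pos'],s['tcp_rot']))
E
```

```text
[543.3 176.9  74. ]
[527.5 121.9  74. ]
[562.6 142.1  74. ]
[507.3 158.1  74. ]
```

View pics/w1c.png

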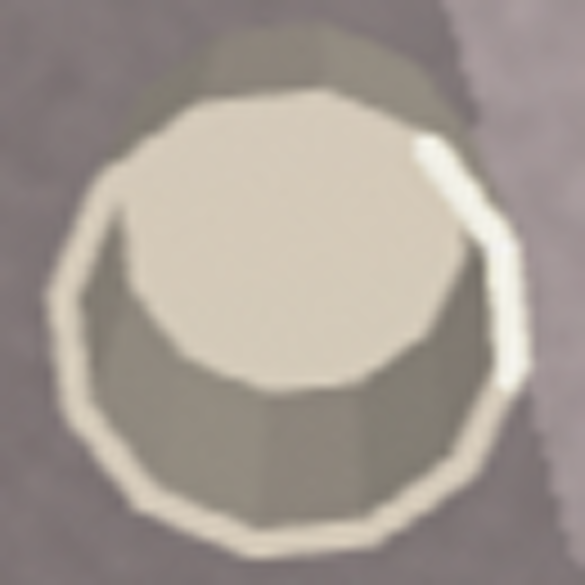

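Run:
```python
from h import *
s=env.state()
C=[(112,172),(50,295),(64,400),(140,498),(248,550),(378,540),(470,470),(525,380),(517,245)]
P=np.array([wray(((u+.5)/9-.5+220,(v+.5)/9-.5+150),74,s['eef_pos'],s['tcp_rot']) for u,v in C])[:,:2]
from scipy.optimize import least_squares
# corners known model: regular 12-gon of corner radius 29
ang=np.arange(len(C))
def f(p):
    a=p[2]+np.radians(30)*ang*sg
    return (P-np.c_[p[0]+29*np.cos(a),p[1]+29*np.sin(a)]).ravel()
for sg in (1,-1):
    a0=np.arctan2(*(P[0]-P.mean(0))[::-1])
    r=least_squares(f,[535,150,a0]); c=r.x
    print(sg,c,np.sqrt(2*r.cost/len(C)), 'corner deg',np.degrees(c[2])%30,'flat normal deg',(np.degrees(c[2])+15)%30)
print(np.degrees(s['tcp_rot']))
```

```text
1 [534.7 150.2   0.6] 0.9572230616834017 corner deg 3.5989280085745037 flat normal deg 18.598928008574504
-1 [518.9 158.    1.6] 31.18640990973705 corner deg 3.773961889463905 flat normal deg 18.773961889463905
[180.  -0. -16.]
```

```bash
python3 -m pendant '[0,0,0,-0.026,-1, -0.0015,-0.0074,0,0,-1, 0,0,0.1,0,-1, 0,0,0.1,0,-1, 0,0,0.1,0,-1, 0,0,0.1,0,-1, 0,0,0.0565,0,-1, 0,0,0,0,-1]'
```

```text
t: 4.47
eef_pos: [534.0, 150.2, 30.7]
tcp_rot: [3.141, 0.003, -0.202]
ft_force: [0.3, 0.4, 0.5]
opening: 1.0
```

```bash
python3 -m pendant '[0,0,0,0,1, 0,0,0,0,1, 0,0,0,0,1, 0,0,0,0,1, 0,0,0,0,1, 0,0,0,0,1, 0,0,0,0,1, 0,0,0,0,1]'
python3 - <<'E'
from h import *
snap('side','s2'); im=cv2.imread('pics/s2.png')
cv2.imwrite('pics/s2b.png',cv2.resize(im[170:290,170:310],None,fx=5,fy=5,interpolation=cv2.INTER_CUBIC))
E
```

```text
t: 5.48
eef_pos: [534.9, 150.3, 32.3]
tcp_rot: [-3.141, -0.001, -0.201]
ft_force: [-1.3, -0.0, 5.7]
opening: 0.592
```

View pics/s2b.png

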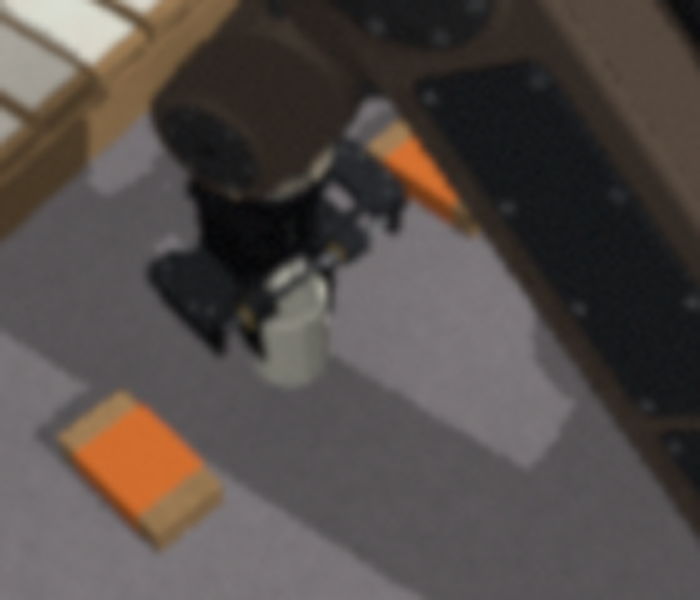

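```bash
python3 -m pendant '[0,0,-0.1,0,1, 0,0,-0.1,0,1, 0,0,-0.1,0,1, 0.0035,0.1,0,0,1, 0.0035,0.12,0,0,1, 0.0035,0.12,0,0,1, 0.0035,0.12,0,0,1, 0.0035,0.12,0,0,1,  0.0035,0.12,0,0,1, 0.0035,0.12,0,0,1]'
python3 -m pendant '[0.0035,0.12,0,0,1, 0.0035,0.105,0,0.025,1, 0,0,0,0,1, 0,0,0,0,1]'
python3 - <<'E'
from h import *
s=env.state(); print(s['joints'],s['opening'])
snap('scene','s3'); im=cv2.imread('pics/s3.png')
cv2.imwrite('pics/s3b.png',cv2.resize(im[130:260,100:240],None,fx=4.5,fy=4.5,interpolation=cv2.INTER_CUBIC))
E
```

```text
t: 6.78
eef_pos: [478.1, -174.6, 151.9]
tcp_rot: [-3.142, 0.0, -0.202]
ft_force: [0.4, 0.3, -1.4]
opening: 0.589
t: 7.28
eef_pos: [463.1, -261.4, 151.7]
tcp_rot: [-3.141, 0.001, -0.28]
ft_force: [0.7, -0.4, -2.0]
opening: 0.589
[-0.6  0.4  1.9  0.   0.8  1.2] 0.5892006255491243
```

View pics/s3b.png

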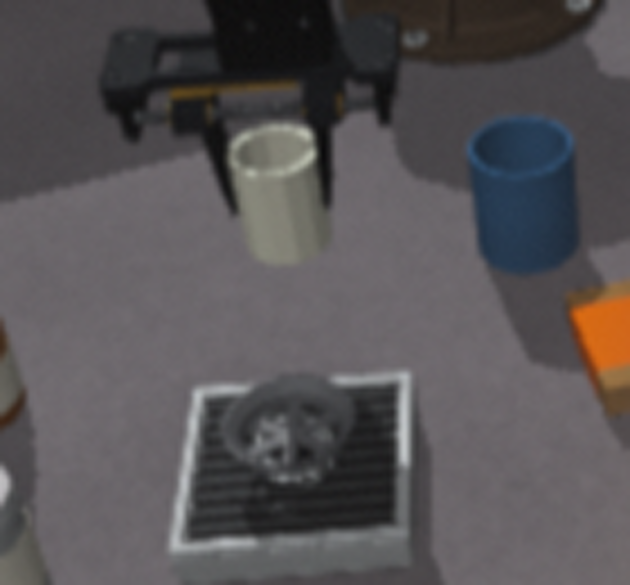

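```bash
python3 -m pendant '[0,0,0.08,0,1, 0,0,0.08,0,1, 0,0,0.08,0,1, 0.025,0,0,0,1, 0.025,0,0,0,1, 0.0125,0,0,0,1, 0.0125,0,0,0,1, 0.0125,0,0,0,1]'
python3 -m pendant '[0.0125,0,0,0,1, 0.0125,0,0,0,1]'
python3 - <<'E'
from h import *
snap('scene','s4'); im=cv2.imread('pics/s4.png')
cv2.imwrite('pics/s4b.png',cv2.resize(im[150:260,110:230],None,fx=5,fy=5,interpolation=cv2.INTER_CUBIC))
E
```

```text
t: 8.32
eef_pos: [494.9, -269.9, 57.4]
tcp_rot: [-3.14, 0.006, -0.279]
ft_force: [-16.4, 5.8, 14.3]
opening: 0.59
t: 8.57
eef_pos: [505.4, -273.0, 57.9]
tcp_rot: [-3.141, 0.004, -0.279]
ft_force: [-10.9, 5.8, 12.8]
opening: 0.585
```

View pics/s4b.png

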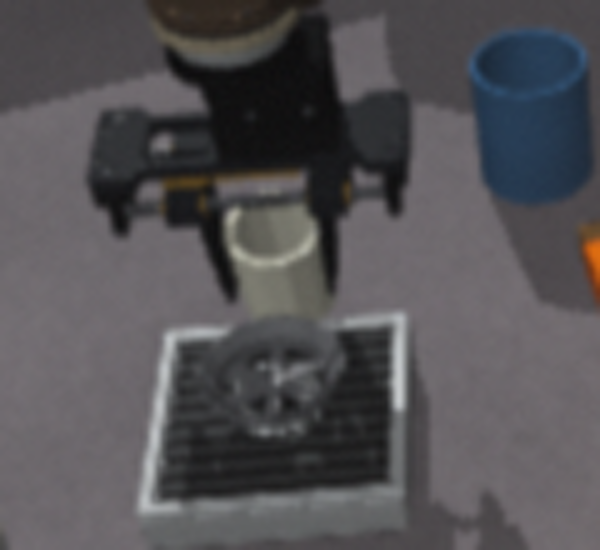

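```bash
python3 -m pendant '[0.0125,0,0,0,1, 0.0125,0,0,0,1]'
python3 - <<'E'
from h import *
snap('scene','s5'); im=cv2.imread('pics/s5.png')
cv2.imwrite('pics/s5b.png',cv2.resize(im[150:260,110:230],None,fx=5,fy=5,interpolation=cv2.INTER_CUBIC))
E
```

```text
t: 8.88
eef_pos: [516.3, -276.4, 57.9]
tcp_rot: [-3.141, 0.001, -0.279]
ft_force: [-5.0, 5.3, 4.7]
opening: 0.587
```

View pics/s5b.png

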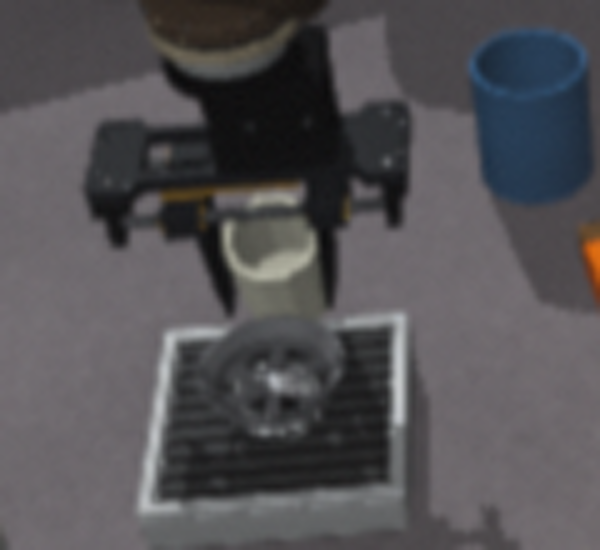

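```bash
python3 -m pendant '[0,0,-0.04,0,1, -0.09,0,0,0,1, -0.1,0,0,0,1, -0.1,0,0,0,1, 0,0,0.05,0,1, 0,0,0.04,0,1, 0,0,0,0,1]'
python3 - <<'E'
from h import *
snap('scene','s6'); im=cv2.imread('pics/s6.png')
cv2.imwrite('pics/s6b.png',cv2.resize(im[110:240,110:250],None,fx=4.5,fy=4.5,interpolation=cv2.INTER_CUBIC))
E
```

```text
t: 9.8
eef_pos: [405.4, -245.4, 36.7]
tcp_rot: [3.141, -0.001, -0.28]
ft_force: [0.4, -0.1, -0.6]
opening: 0.589
```

View pics/s6b.png

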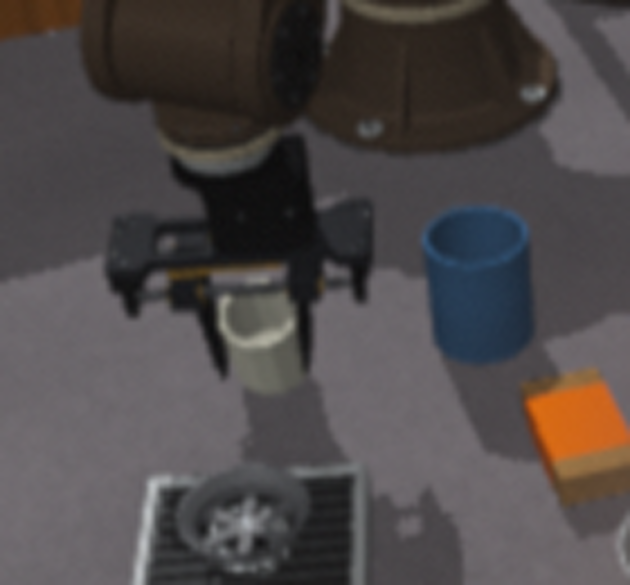

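Run:
```python
from h import *
im=snap('side','d6')[:,:,::-1]
a=cv2.resize(im[120:230,250:390],None,fx=5,fy=5,interpolation=cv2.INTER_CUBIC)
cv2.imwrite('pics/d6b.png',a)
print(env.state()['t'])
```

```text
9.9
```

View pics/d6b.png

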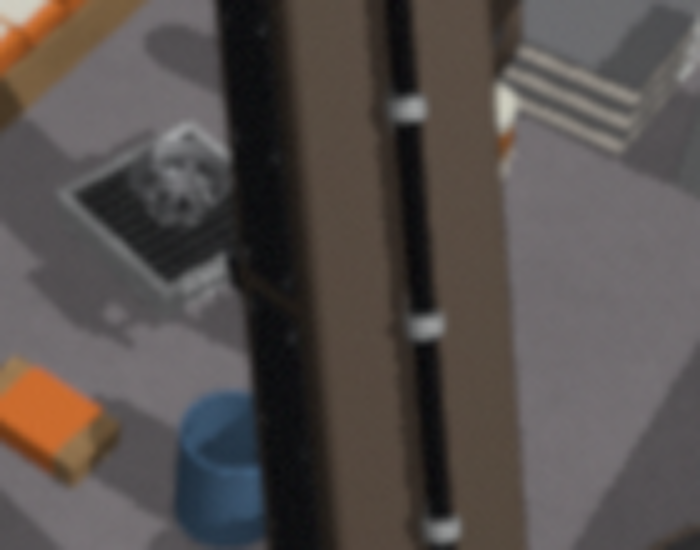

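```bash
cat >> h.py <<'E'
def proj(cam,P):
    m=env.camera_model(cam); V=np.array(m['view']); q=(V[:3,:3]@np.asarray(P).T).T+V[:3,3]
    return np.c_[m['fx']*q[:,0]/q[:,2]+m['cx'],m['fy']*q[:,1]/q[:,2]+m['cy']]
def overlay(img,box,k,phis,d,tcp,gm,name,cam='scene'):
    """tumbler held: axis dir = cos(phi) z + sin(phi) d (floor->mouth); gm = grasp to mouth along axis"""
    x0,y0,x1,y1=box; out=[]
    for ph in phis:
        a=cv2.resize(img[y0:y1,x0:x1],None,fx=k,fy=k,interpolation=cv2.INTER_CUBIC)
        p=np.radians(ph); ax=np.array([d[0]*np.sin(p),d[1]*np.sin(p),np.cos(p)]); side=np.array([-d[1],d[0],0]); up=np.cross(ax,side)
        g=np.array(tcp)+[0,0,19]; t=np.radians(np.arange(12)*30+15)
        for s,c in ((gm,(0,0,255)),(gm-74,(0,255,0))):
            P=g+ax*s+29*(np.outer(np.cos(t),side)+np.outer(np.sin(t),up))
            q=(proj(cam,P)-[x0,y0]+.5)*k-.5
            cv2.polylines(a,[np.int32(q)],True,c,1)
        cv2.putText(a,str(ph),(5,20),0,.6,(0,255,255),1); out.append(a)
    cv2.imwrite('pics/'+name+'.png',np.hstack(out))
E
python3 - <<'E'
from h import *
overlay(cv2.imread('pics/s6.png'),(145,155,195,215),5,[25,40,55],(.961,-.276),env.state()['eef_pos'],23,'o6')
E
```

```text
(no output)
```

View pics/o6.png

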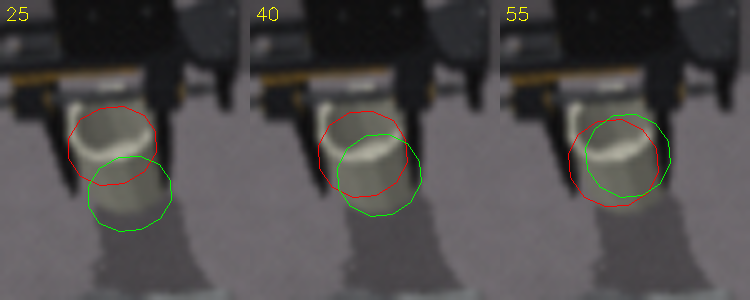

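Run:
```python
from h import *
im=cv2.imread('pics/s6.png')
cv2.imwrite('pics/o6b.png',cv2.resize(im[160:205,150:195],None,fx=13,fy=13,interpolation=cv2.INTER_CUBIC))
```

```text
(no output)
```

View pics/o6b.png

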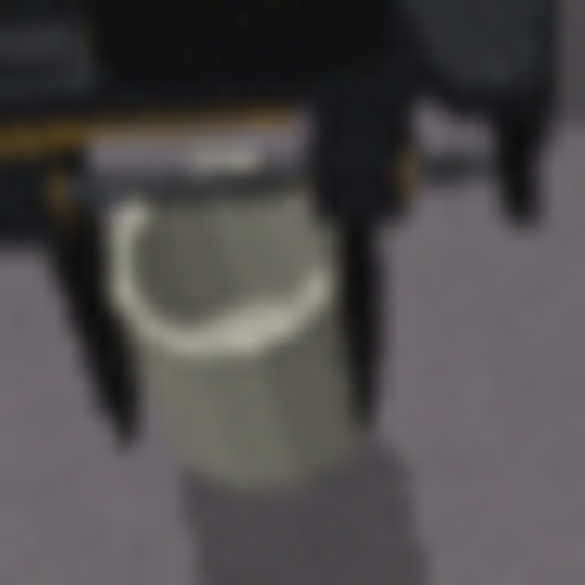

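```bash
cat >> h.py <<'E'
def tum(g,ax,side):
    up=np.cross(ax,side); t=np.radians(np.arange(12)*30+15)
    ring=29*(np.outer(np.cos(t),side)+np.outer(np.sin(t),up)); return g+ring, g-74*ax+ring  # g = mouth centre
E
python3 - <<'E'
from h import *
from scipy.optimize import least_squares
s=env.state(); tcp=s['eef_pos']; d=np.array([.961,-.276,0]); side=np.array([.276,.961,0])
k=lambda u,v:np.array([(u+.5)/13-.5+150,(v+.5)/13-.5+160])
obs=np.r_[k(115,155),k(330,350),k(270,490)[1]]
def f(p,full=False):
    ph=p[0]; ax=d*np.sin(ph)+np.array([0,0,np.cos(ph)])
    m,fl=tum(tcp+np.array([0,0,19])+d*p[1]+side*p[3]+[0,0,p[2]],ax,side)
    a=proj('scene',m); b=proj('scene',fl)
    r=np.r_[a.min(0),a.max(0),b[:,1].max()]-obs
    return np.r_[r, 0.02*p[3]]
for p0 in (.3,.7):
    r=least_squares(f,[p0,0,15,0]); print(np.degrees(r.x[0]),r.x[1:],f(r.x))
    ph=r.x[0]; ax=d*np.sin(ph)+np.array([0,0,np.cos(ph)]); M=np.array([0,0,19])+d*r.x[1]+[0,0,r.x[2]]
    m,fl=tum(tcp+M,ax,side); print('mouth',(tcp+M),'lowest',fl[:,2].min(),'nearest axis pt to grasp: along',-(M-[0,0,19])@ax)
E
```

```text
20.76815767039656 [-25.5  13.5  -4.6] [-0.3  0.2  0.3 -0.1 -0.1 -0.1]
mouth [ 381.  -238.4   69.6] lowest -9.494782583541522 nearest axis pt to grasp: along -3.5651417989036247
20.768157136303586 [-25.5  13.5  -4.6] [-0.3  0.2  0.3 -0.1 -0.1 -0.1]
mouth [ 381.  -238.4   69.6] lowest -9.494812911030973 nearest axis pt to grasp: along -3.565099911832686
```

Run:
```python
from h import *
im=snap('wrist','w6')[:,:,::-1]
cv2.imwrite('pics/w6b.png',cv2.resize(im[130:384,100:412],None,fx=2.3,fy=2.3,interpolation=cv2.INTER_CUBIC))
```

```text
(no output)
```

View pics/w6b.png

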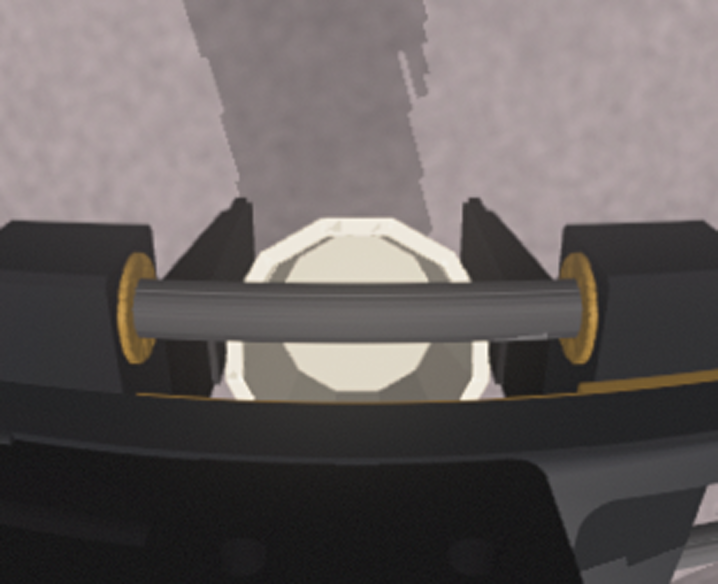

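```bash
cat >> h.py <<'E'
def wproj(P,pos,rot):
    m=env.camera_model('wrist'); T=np.array(m['tool_from_camera']); R=Ro.from_euler('xyz',rot).as_matrix()
    q=(np.asarray(P)-pos)@R; q=(q-T[:3,3])@T[:3,:3]
    n=np.hypot(q[:,0],q[:,1]); th=np.arctan2(n,q[:,2]); return np.c_[m['cx']+m['fx']*th*q[:,0]/n, m['cy']+m['fy']*th*q[:,1]/n]
E
cat > fit.py <<'E'
from h import *
from scipy.optimize import least_squares
def wfit(obs, ph0=.5, dsgn=1):
    """obs: rim left x, rim right x, rim extreme y (min v), floor-inner top y, floor-inner bottom y (pixels)"""
    s=env.state(); tcp=s['eef_pos']; rot=s['tcp_rot']; y=rot[2]
    d=np.array([np.cos(y),np.sin(y),0]); side=np.array([-np.sin(y),np.cos(y),0])
    t=np.radians(np.arange(12)*30+15)
    def mod(p):
        ax=d*np.sin(p[0])+np.array([0,0,np.cos(p[0])]); up=np.cross(ax,side)
        mc=tcp+np.array([0,0,19])+d*p[1]+[0,0,p[2]]
        c=np.outer(np.cos(t),side)+np.outer(np.sin(t),up)
        a=wproj(mc+29*c,tcp,rot); b=wproj(mc-69*ax+25.3*c,tcp,rot); low=(mc-74*ax+29*c)[:,2].min()
        return a,b,low,mc,ax
    def f(p):
        a,b,_,_,_=mod(p); return np.array([a[:,0].min(),a[:,0].max(),a[:,1].min(),b[:,1].min(),b[:,1].max()])-obs
    r=least_squares(f,[ph0,0,15]); a,b,low,mc,ax=mod(r.x)
    print('phi',np.degrees(r.x[0]),'mouth rel grasp d,z',r.x[1:],'res',f(r.x),'low',low)
    w=-(mc-tcp-[0,0,19]); al=w@ax; print('grasp below mouth along axis',-al,'perp offset',np.linalg.norm(w-al*ax))
E
python3 - <<'E'
from fit import *
k=lambda u,v:np.array([(u+.5)/2.3-.5+100,(v+.5)/2.3-.5+130])
wfit(np.array([k(228,0)[0],k(488,0)[0],k(0,217)[1],k(0,235)[1],k(0,391)[1]]))
E
```

```text
phi 21.993221793432138 mouth rel grasp d,z [-6.8 26.4] res [-1.2 -0.7 -0.   0.6 -0.6] low 3.4623987034135535
grasp below mouth along axis 21.967426322039096 perp offset 16.168357678695713
```

```bash
python3 -m pendant '[0,0,0.01,0,1, 0.0125,0,0.003,0,1, 0.0125,0,0.003,0,1, 0.0125,0,0.005,0,1, 0.0125,0,0.005,0,1, 0.0125,0,0.007,0,1, 0.0125,0,0.007,0,1]'
python3 - <<'E'
from h import *
im=snap('wrist','w7')[:,:,::-1]
cv2.imwrite('pics/w7b.png',cv2.resize(im[130:384,100:412],None,fx=2.3,fy=2.3,interpolation=cv2.INTER_CUBIC))
E
```

```text
t: 10.82
eef_pos: [435.6, -254.5, 21.6]
tcp_rot: [3.14, -0.005, -0.28]
ft_force: [3.4, -0.7, 13.6]
opening: 0.586
```

View pics/w7b.png

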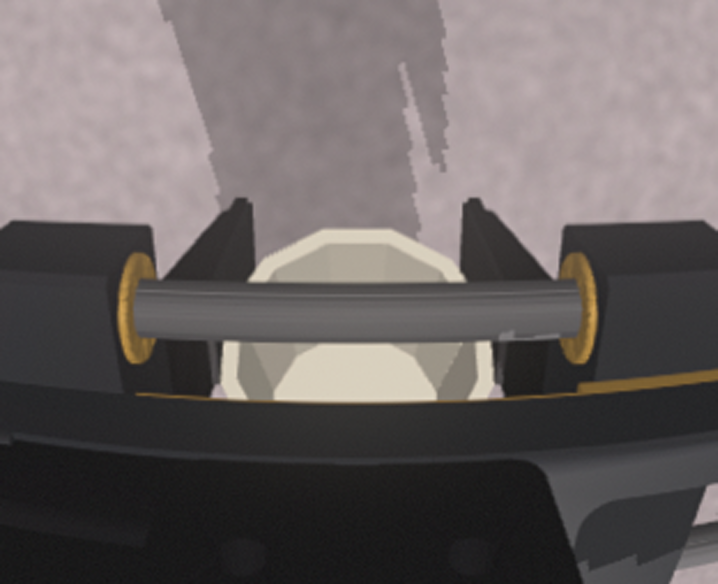

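```bash
sed -i 's/-obs$/-obs/; s/return np.array(\[a\[:,0\].min(),a\[:,0\].max(),a\[:,1\].min(),b\[:,1\].min(),b\[:,1\].max()\])-obs/return np.nan_to_num(np.array([a[:,0].min(),a[:,0].max(),a[:,1].min(),b[:,1].min(),b[:,1].max()])-obs)/' fit.py
python3 - <<'E'
from fit import *
k=lambda u,v:np.array([(u+.5)/2.3-.5+100,(v+.5)/2.3-.5+130])
wfit(np.array([k(222,0)[0],k(494,0)[0],k(0,228)[1],k(0,343)[1],np.nan]))
E
```

```text
phi 49.4081515422382 mouth rel grasp d,z [-4.7 29.1] res [-0.8 -0.8  0.  -0.   0. ] low -0.07265163575051048
grasp below mouth along axis 15.319841902119936 perp offset 25.167484319461465
```

```bash
python3 -m pendant '[0.015,0,0.008,0,1, 0.015,0,0.01,0,1, 0.015,0,0.01,0,1, 0.01,0,0.01,0,1]'
python3 - <<'E'
from h import *
im=snap('wrist','w8')[:,:,::-1]
cv2.imwrite('pics/w8b.png',cv2.resize(im[130:384,100:412],None,fx=2.3,fy=2.3,interpolation=cv2.INTER_CUBIC))
E
```

```text
t: 11.38
eef_pos: [455.6, -259.8, 5.3]
tcp_rot: [3.141, -0.002, -0.28]
ft_force: [1.6, -0.4, 5.0]
opening: 0.583
```

View pics/w8b.png

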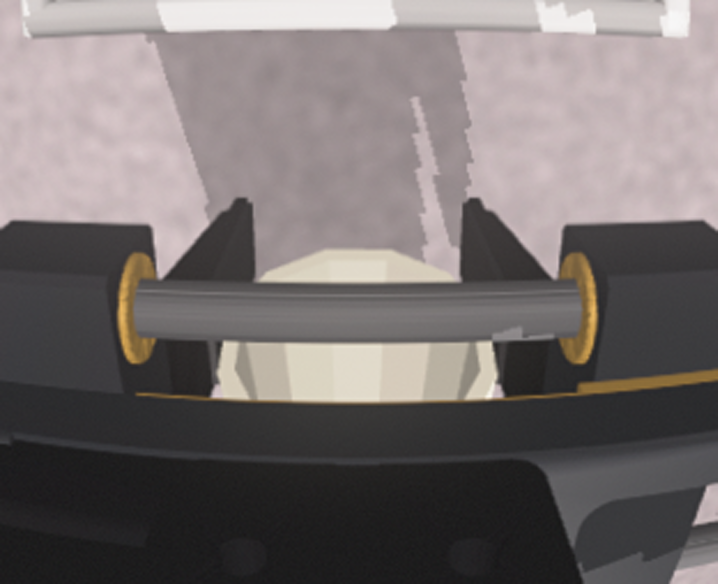

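```bash
python3 -m pendant '[0,0,0,0,-0.3, 0,0,0,0,-0.4, 0,0,0,0,-0.5, 0,0,0,0,-0.8, 0,0,0,0,-0.8, 0,0,-0.05,0,-1, 0,0,-0.1,0,-1, 0,0,-0.1,0,-1, 0,0,-0.1,0,-1, -0.1,0,-0.05,0,-1]'
python3 - <<'E'
from h import *
s=env.state(); print(s['eef_pos'],s['tcp_rot'])
im=snap('wrist','w9')[:,:,::-1]
im=snap('scene','s9')[:,:,::-1]
cv2.imwrite('pics/s9b.png',cv2.resize(im[110:240,110:250],None,fx=4.5,fy=4.5,interpolation=cv2.INTER_CUBIC))
E
```

```text
t: 12.68
eef_pos: [417.5, -249.0, 166.7]
tcp_rot: [3.14, -0.004, -0.279]
ft_force: [-1.3, -0.8, -0.9]
opening: 0.998
[ 417.5 -249.   166.7] [ 3.1 -0.  -0.3]
```

View pics/s9b.png

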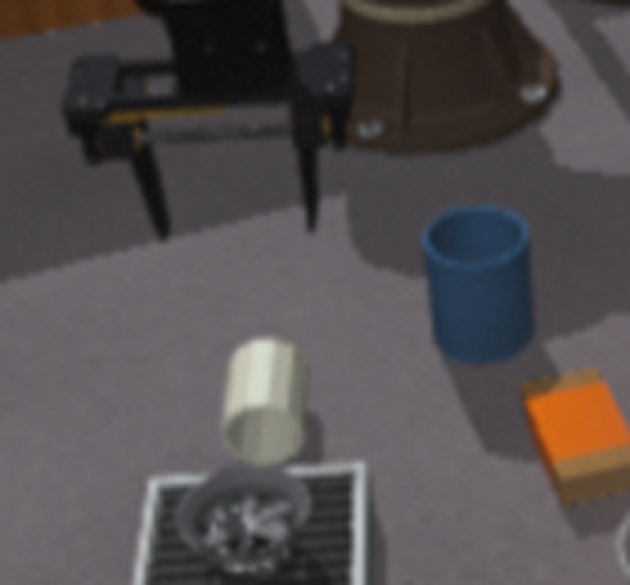

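View pics/w9.png

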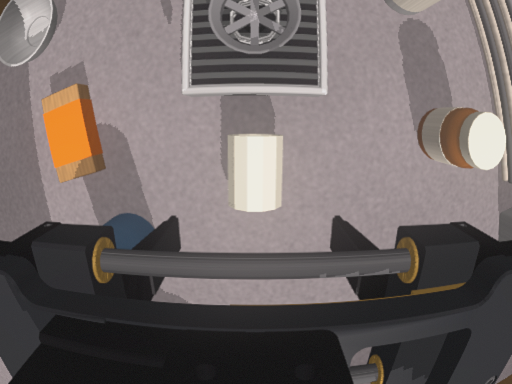

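Run:
```python
from h import *
s=env.state(); w=lambda u,v,z: wray((u,v),z,s['eef_pos'],s['tcp_rot'])
for n,u,v,z in [('mouthL',229,137,28),('mouthR',284,137,28),('floorL',231,209,28),('floorR',282,209,28),('mouth top',256,133,56),('floor top',256,212,56),('trayL',183,93,35),('trayR',327,93,35),('ring',254,15,56)]:
    print(n,w(u,v,z))
```

```text
mouthL [ 471.7 -236.2   28. ]
mouthR [ 455.9 -291.4   28. ]
floorL [ 396.3 -215.4   28. ]
floorR [ 380.9 -269.1   28. ]
mouth top [ 469.  -264.6   56. ]
floor top [ 394.1 -243.1   56. ]
trayL [ 530.1 -204.4   35. ]
trayR [ 489.3 -346.3   35. ]
ring [ 581.6 -295.    56. ]
```

```bash
python3 -m pendant '[0.0625,0.003,0,0,-1, 0,0,0.1,0,-1, 0,0,0.1,0,-1, 0,0,0.1,0,-1, 0,0,0.094,0,-1, 0,0,0,0,-1, 0,0,0,0,1, 0,0,0,0,1, 0,0,0,0,1, 0,0,0,0,1]'
python3 -m pendant '[0,0,0,0,1, 0,0,0,0,1, 0,0,0,0,1, 0,0,0,0,1]'
```

```text
t: 14.02
eef_pos: [440.2, -256.5, 7.9]
tcp_rot: [3.141, -0.001, -0.28]
ft_force: [0.0, 0.3, -0.5]
opening: 0.638
t: 14.52
eef_pos: [440.1, -256.4, 7.7]
tcp_rot: [3.141, -0.001, -0.28]
ft_force: [-0.6, 0.5, 6.3]
opening: 0.588
```

```bash
python3 -m pendant '[0,0,-0.08,0,1, 0,0,-0.1,0,1, 0,0,-0.08,-0.05,1, 0,0,0,-0.055,1, 0,0,0,-0.055,1, 0,0,0,-0.055,1, 0,0,0,-0.055,1, 0,0,0,-0.055,1, 0,0,0,-0.055,1, 0,0,0,-0.055,1]'
python3 -m pendant '[0,0,0,-0.055,1, 0,0,0,-0.055,1, 0,0,0,-0.055,1, 0,0,0,-0.055,1, 0,0,0,-0.055,1, 0,0,0,-0.055,1, 0,0,0,-0.055,1, 0,0,0,-0.055,1, 0,0,0,-0.055,1, 0,0,0,-0.07,1]'
python3 - <<'E'
from h import *
s=env.state(); print(s['eef_pos'],s['tcp_rot'],s['joints'])
im=snap('wrist','w10')[:,:,::-1]
im=snap('scene','s10')[:,:,::-1]
cv2.imwrite('pics/s10b.png',cv2.resize(im[110:240,110:250],None,fx=4.5,fy=4.5,interpolation=cv2.INTER_CUBIC))
E
```

```text
t: 15.78
eef_pos: [439.8, -256.2, 111.1]
tcp_rot: [-3.141, -0.0, 1.092]
ft_force: [-0.3, 0.1, -1.8]
opening: 0.586
t: 17.02
eef_pos: [439.8, -256.3, 111.1]
tcp_rot: [3.142, -0.0, 2.835]
ft_force: [0.7, 0.3, -1.1]
opening: 0.586
[ 439.8 -256.3  111.1] [ 3.1 -0.   2.8] [-0.7  0.5  1.9 -0.   0.7 -1.9]
```

View pics/s10b.png

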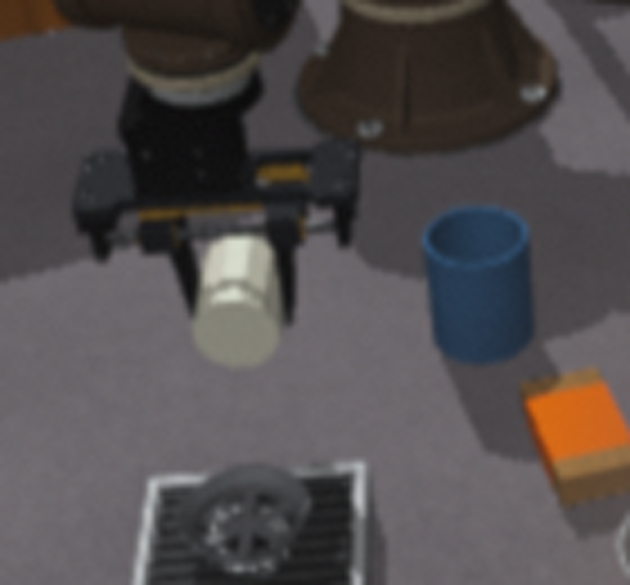

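View pics/w10.png

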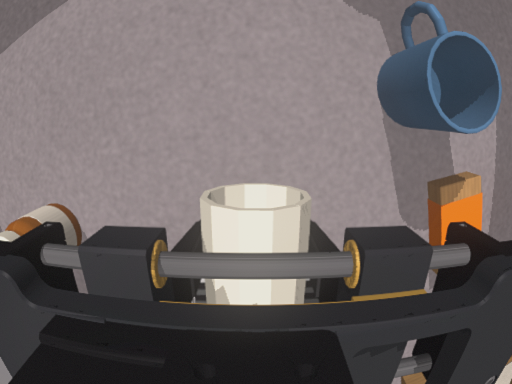

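```bash
python3 -m pendant '[0,0,0,-0.008,1, -0.07,0,0,0,1, 0,0,0.08,0,1, 0,0,0.08,0,1, 0,0,0.0125,0,1, 0,0,0.0125,0,1, 0,0,0.0125,0,1, 0,0,0.0125,0,1]'
python3 - <<'E'
from h import *
im=snap('wrist','w11')[:,:,::-1]
im=snap('scene','s11')[:,:,::-1]
cv2.imwrite('pics/s11b.png',cv2.resize(im[120:250,110:250],None,fx=4.5,fy=4.5,interpolation=cv2.INTER_CUBIC))
E
```

```text
t: 18.12
eef_pos: [467.1, -264.5, 27.7]
tcp_rot: [-3.141, 0.001, 2.854]
ft_force: [0.1, -0.3, -1.0]
opening: 0.586
```

View pics/s11b.png

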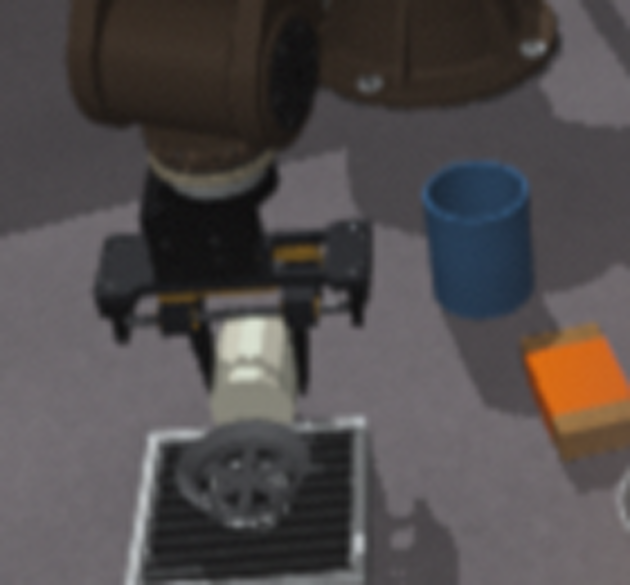

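View pics/w11.png

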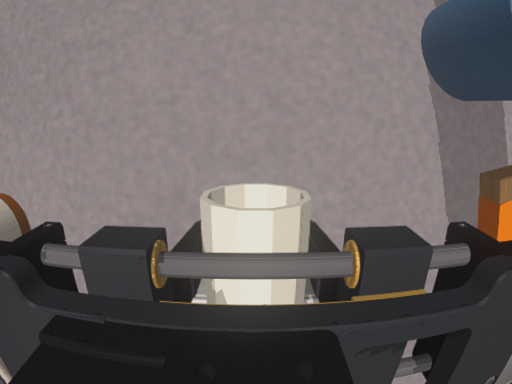

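```bash
python3 -m pendant '[0,0,-0.055,0,1, -0.02125,0,0,0,1, 0,0,0.0125,0,1, 0,0,0.0125,0,1, 0,0,0.0125,0,1, 0,0,0.0125,0,1]'
python3 - <<'E'
from h import *
im=snap('wrist','w12')[:,:,::-1]
im=snap('scene','s12')[:,:,::-1]
cv2.imwrite('pics/s12b.png',cv2.resize(im[120:250,110:250],None,fx=4.5,fy=4.5,interpolation=cv2.INTER_CUBIC))
E
```

```text
t: 18.98
eef_pos: [473.3, -266.1, 28.6]
tcp_rot: [3.141, -0.004, 2.854]
ft_force: [-10.1, 0.9, 11.5]
opening: 0.586
```

View pics/s12b.png

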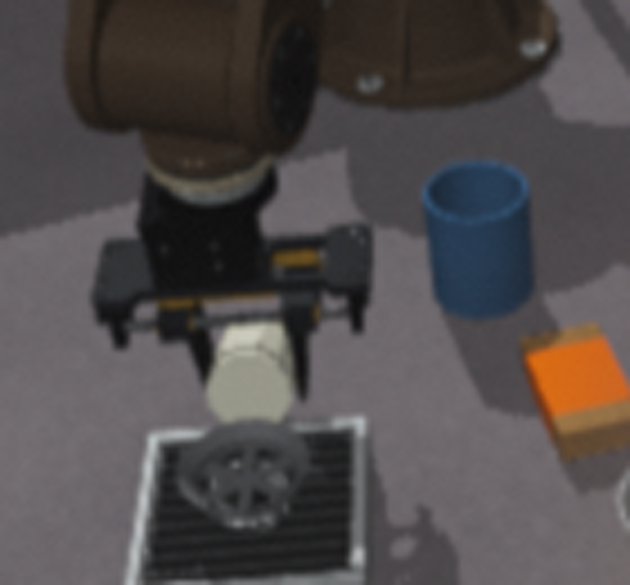

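View pics/w12.png

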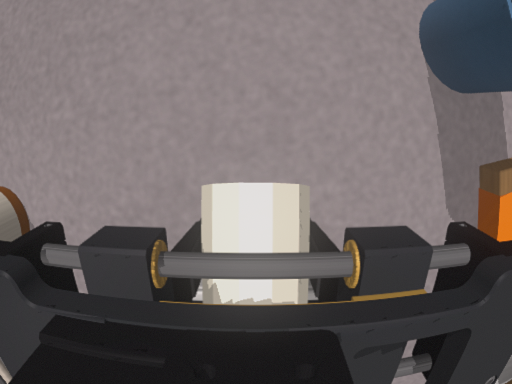

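```bash
python3 -m pendant '[0,0,0.0075,0,1, -0.005,0,0.0075,0,1, -0.005,0,0.0075,0,1, -0.005,0,0,0,1]'
python3 - <<'E'
from h import *
im=snap('wrist','w13')[:,:,::-1]
im=snap('scene','s13')[:,:,::-1]
a=cv2.resize(im[120:250,130:230],None,fx=4.5,fy=4.5,interpolation=cv2.INTER_CUBIC)
b=cv2.imread('pics/w13.png')[160:320,180:330]; b=cv2.resize(b,(330,352)); a=a[:585]; 
c=np.zeros((585,780,3),np.uint8); c[:a.shape[0],:450]=a; c[:352,450:]=b; cv2.imwrite('pics/c13.png',c)
E
```

```text
t: 19.58
eef_pos: [476.2, -266.6, 19.0]
tcp_rot: [3.139, -0.011, 2.854]
ft_force: [-29.4, -1.2, 16.8]
opening: 0.586
```

View pics/c13.png

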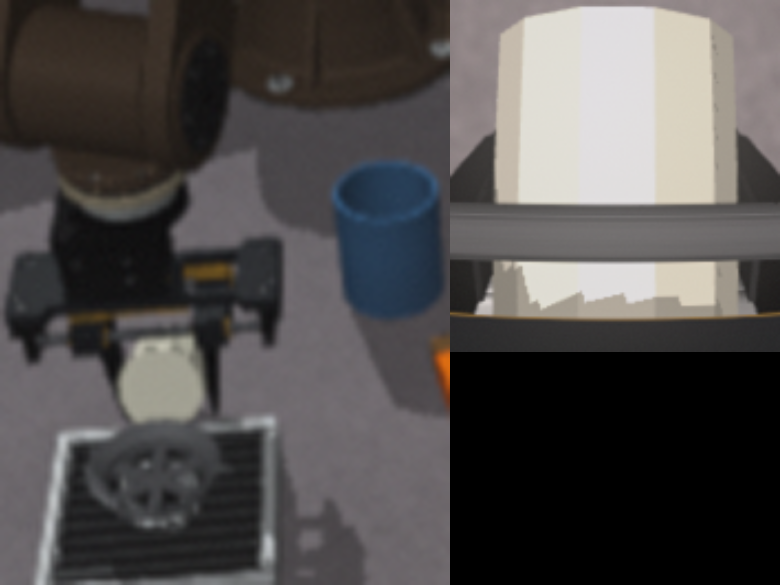

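Run:
```python
from h import *
overlay(cv2.imread('pics/s13.png'),(148,185,188,225),6,[120,135,150],(-.961,.276),env.state()['eef_pos'],28,'o13')
```

```text
(no output)
```

View pics/o13.png

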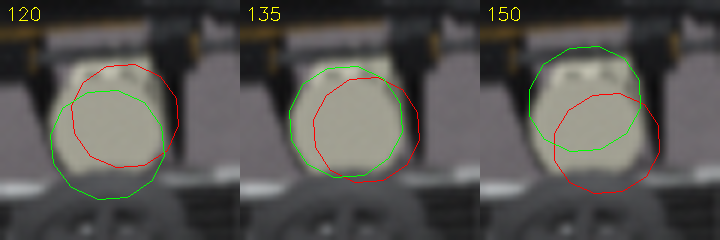

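Run:
```python
from h import *
im=cv2.imread('pics/s13.png'); a=cv2.resize(im[185:225,145:190],None,fx=13,fy=13,interpolation=cv2.INTER_CUBIC)
b=cv2.imread('pics/w13.png')[150:300,190:320]
cv2.imwrite('pics/o13b.png',a); cv2.imwrite('pics/o13c.png',cv2.resize(b,None,fx=4,fy=4,interpolation=cv2.INTER_CUBIC))
```

```text
(no output)
```

View pics/o13b.png

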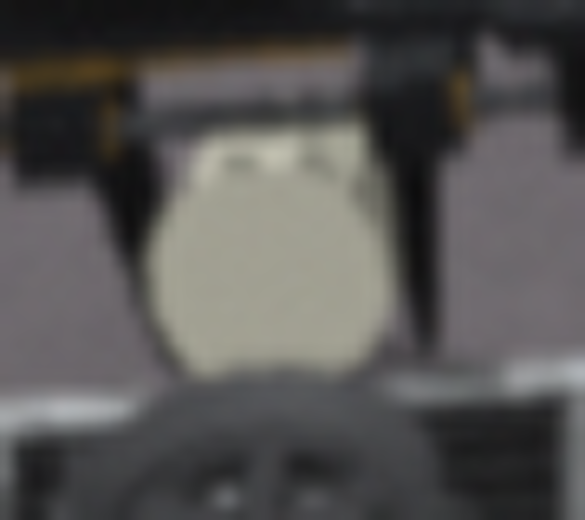

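View pics/o13c.png

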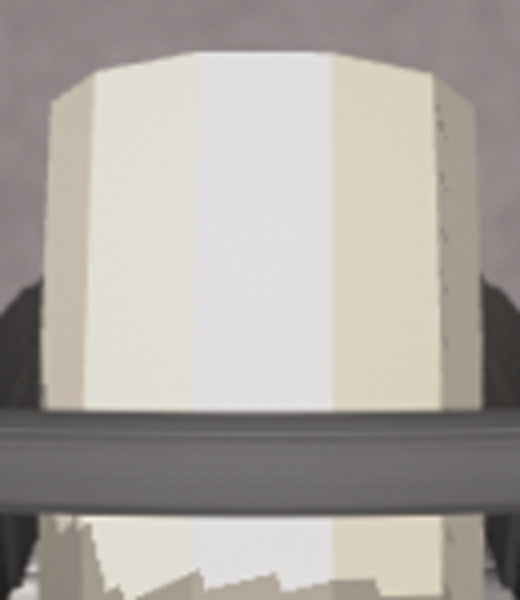

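```bash
cat > fit2.py <<'E'
from h import *
from scipy.optimize import least_squares
def mfit(pts, th0=.5):
    """pts: 6 mouth-rim upper corners left to right in wrist pixels; tumbler mouth towards tool +x and down by th"""
    s=env.state(); tcp=s['eef_pos']; rot=s['tcp_rot']; y=rot[2]
    m=np.array([np.cos(y),np.sin(y),0]); side=np.array([-np.sin(y),np.cos(y),0]) # left in image?
    t=np.radians(15+30*np.arange(6))
    best=None
    for sg in (1,-1):
        def mod(p):
            ax=m*np.cos(p[0])-np.array([0,0,np.sin(p[0])]); up=m*np.sin(p[0])+np.array([0,0,np.cos(p[0])])
            mc=tcp+np.array([0,0,19])+m*p[1]+[0,0,p[2]]+side*p[3]
            return mc+29*(np.outer(sg*np.cos(t),side)+np.outer(np.sin(t),up)),mc,ax,up
        f=lambda p: (wproj(mod(p)[0],tcp,rot)-pts).ravel()
        r=least_squares(f,[th0,20,0,0])
        if best is None or r.cost<best[0].cost: best=(r,mod)
    r,mod=best; _,mc,ax,up=mod(r.x); w=tcp+np.array([0,0,19])-mc
    low=min(mc[2]-28*up[2], mc[2]-28*abs(up[2]))
    print('theta',np.degrees(r.x[0]),'res rms',np.sqrt(2*r.cost/12),'mouth',mc,'low z',low,'| grasp from mouth along',-w@ax,'perp(up+)',w@up,'side',r.x[3])
    return r.x,mc,ax
E
python3 - <<'E'
from fit2 import *
P=np.array([(50,103),(97,72),(196,52),(330,52),(432,72),(474,103)],float); P=(P+.5)/4-.5+[190,150]
mfit(P)
E
```

```text
theta 26.322003786403993 res rms 0.280244175270303 mouth [ 442.6 -256.8   31.1] low z 6.044425112391483 | grasp from mouth along 34.41988987192813 perp(up+) -9.37593297317586 side 0.11976352403504538
```

```bash
python3 -m pendant '[0.004,0,0.005,0,1, 0,0,0.005,0,1, 0,0,0.003,0,1]'
python3 - <<'E'
from h import *
s=env.state(); print(s['ft_force'],s['eef_pos'])
snap('wrist','w14')
b=cv2.imread('pics/w14.png')[150:300,190:320]
cv2.imwrite('pics/o14c.png',cv2.resize(b,None,fx=4,fy=4,interpolation=cv2.INTER_CUBIC))
E
```

```text
t: 20.05
eef_pos: [476.9, -267.1, 14.9]
tcp_rot: [3.141, -0.005, 2.854]
ft_force: [-17.7, 2.6, 30.9]
opening: 0.584
[-17.7   2.6  30.9] [ 476.9 -267.1   14.9]
```

View pics/o14c.png

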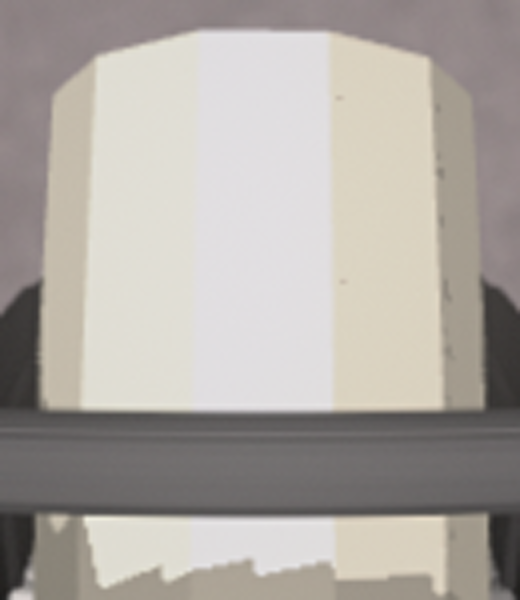

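Run:
```python
from fit2 import *
P=np.array([(52,96),(97,57),(198,31),(330,31),(430,57),(472,96)],float); P=(P+.5)/4-.5+[190,150]
mfit(P)
```

```text
theta 31.298280064670607 res rms 0.19754768887644447 mouth [ 443.1 -257.2   25.9] low z 1.9973793828802293 | grasp from mouth along 34.29179854778839 perp(up+) -11.430102283923194 side 0.07782018899619338
```

```bash
python3 -m pendant '[0,0,-0.003,0,0.5, 0,0,0,0,-0.3, 0,0,0,0,-0.5, 0,0,0,0,-0.7, 0,0,0,0,-0.8, 0,0,0,0,-0.8]'
python3 - <<'E'
from h import *
s=env.state(); print(s['ft_force'],s['eef_pos'])
snap('wrist','w15')
b=cv2.imread('pics/w15.png')[150:300,190:320]
cv2.imwrite('pics/o15c.png',cv2.resize(b,None,fx=4,fy=4,interpolation=cv2.INTER_CUBIC))
E
```

```text
t: 20.85
eef_pos: [479.3, -268.0, 16.2]
tcp_rot: [-3.141, 0.0, 2.854]
ft_force: [-0.5, -0.1, 0.3]
opening: 0.899
[-0.5 -0.1  0.3] [ 479.3 -268.    16.2]
```

View pics/o15c.png

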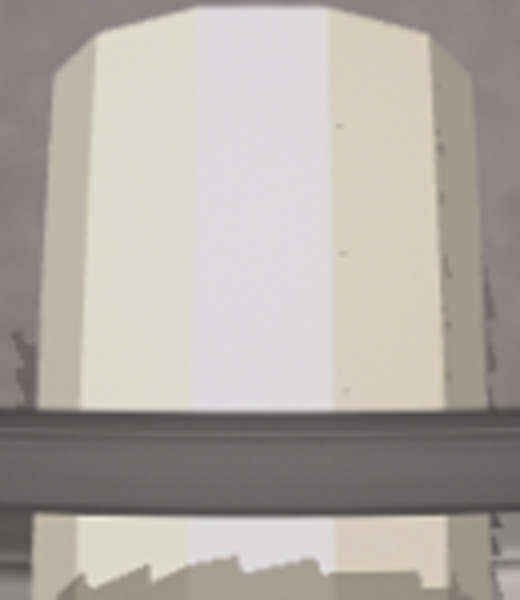

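Run:
```python
from fit2 import *
P=np.array([(53,75),(98,35),(198,8),(328,8),(430,35),(472,75)],float); P=(P+.5)/4-.5+[190,150]
x,mc,ax=mfit(P)
d=np.array([.961,-.276,0])
E=np.array([510.4,-274.8,0])
for a in (16,20): 
    g=mc-a*ax; tgt=g-[0,0,19]; print(a,'TCP target',tgt,'delta tool x',-(tgt-env.state()['eef_pos'])@d,'dz',tgt[2]-env.state()['eef_pos'][2])
print('mouth to wall',(E-mc)@d)
```

```text
theta 31.30848331577074 res rms 0.13878600249466364 mouth [ 442.9 -257.3   25.9] low z 2.000020529091035 | grasp from mouth along 37.27364700060308 perp(up+) -11.798597572172486 side 0.057084754478212395
16 TCP target [ 456.  -261.1   15.2] delta tool x 24.302967500192796 dz -0.9742492525505924
20 TCP target [ 459.2 -262.1   17.3] delta tool x 20.886054359802348 dz 1.1043332230087444
mouth to wall 69.74628841015283
```

```bash
python3 -m pendant '[0.03,0,0,0,-0.9, 0.0265,0,0.005,0,-0.9, 0,0,0,0,0.5, 0,0,0,0,1, 0,0,0,0,1, 0,0,0,0,1, 0,0,0,0,1]'
python3 -m pendant '[0,0,0,0,1, -0.01,0,0,0,1, -0.01,0,0,0,1, -0.01,0,0,0,1]'
python3 - <<'E'
from h import *
snap('wrist','w16')
b=cv2.imread('pics/w16.png')[150:300,190:320]
cv2.imwrite('pics/o16c.png',cv2.resize(b,None,fx=4,fy=4,interpolation=cv2.INTER_CUBIC))
E
```

```text
t: 21.78
eef_pos: [457.7, -261.6, 14.2]
tcp_rot: [-3.141, 0.0, 2.854]
ft_force: [1.6, -1.1, -0.3]
opening: 0.587
t: 22.28
eef_pos: [464.7, -262.5, 13.5]
tcp_rot: [3.138, -0.011, 2.855]
ft_force: [-21.1, 5.5, 8.9]
opening: 0.588
```

View pics/o16c.png

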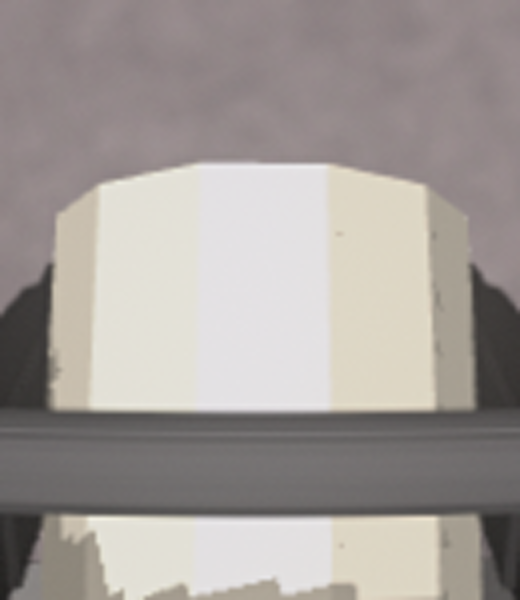

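Run:
```python
from fit2 import *
P=np.array([(55,213),(100,185),(198,163),(328,163),(426,185),(468,215)],float); P=(P+.5)/4-.5+[190,150]
x,mc,ax=mfit(P)
d=np.array([.961,-.276,0]); E=np.array([510.4,-274.8,0])
print('mouth to wall',(E-mc)@d)
```

```text
theta 32.52655894787097 res rms 0.2812839090497423 mouth [ 447.1 -257.5   25.5] low z 1.8859716676146618 | grasp from mouth along 19.671051105100585 perp(up+) -4.15588675964893 side 0.2065791595856628
mouth to wall 65.55531549504923
```

```bash
python3 -m pendant '[0.02,0,0,0,1, 0.02,0,0.006,0,1, 0.02,0,0.004,0,1, 0.02,0,0.002,0,1, 0.02,0,0.002,0,1]'
python3 - <<'E'
from h import *
snap('wrist','w17')
b=cv2.imread('pics/w17.png')[150:300,190:320]
cv2.imwrite('pics/o17c.png',cv2.resize(b,None,fx=4,fy=4,interpolation=cv2.INTER_CUBIC))
E
```

```text
t: 22.95
eef_pos: [434.1, -256.1, 10.4]
tcp_rot: [-3.138, 0.01, 2.854]
ft_force: [9.2, -3.2, 12.3]
opening: 0.585
```

View pics/o17c.png

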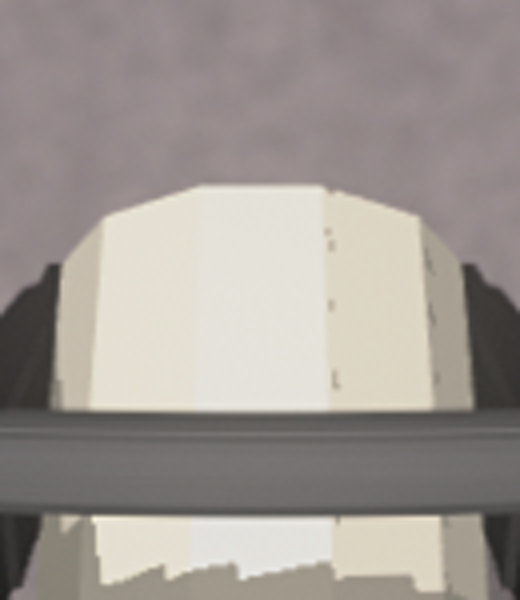

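```bash
python3 - <<'E'
from fit2 import *
P=np.array([(60,265),(105,216),(200,185),(324,185),(418,216),(463,262)],float); P=(P+.5)/4-.5+[190,150]
x,mc,ax=mfit(P)
E
python3 -m pendant '[0.02,0,0.004,0,1, 0.02,0,0.002,0,1, 0.02,0,0.003,0,1, 0.02,0,0.003,0,1, 0.015,0,0.003,0,1]'
python3 - <<'E'
from h import *
snap('wrist','w18')
b=cv2.imread('pics/w18.png')[150:300,190:320]
cv2.imwrite('pics/o18c.png',cv2.resize(b,None,fx=4,fy=4,interpolation=cv2.INTER_CUBIC))
E
```

```text
theta 47.39962670141756 res rms 0.30306897367216074 mouth [ 423.3 -252.9   20.6] low z 1.6676764256973193 | grasp from mouth along 12.976482138140522 perp(up+) -1.356776971162149 side 0.17486575405652757
t: 23.62
eef_pos: [396.8, -245.0, 3.8]
tcp_rot: [-3.138, 0.008, 2.854]
ft_force: [7.9, -2.3, 9.5]
opening: 0.583
```

View pics/o18c.png

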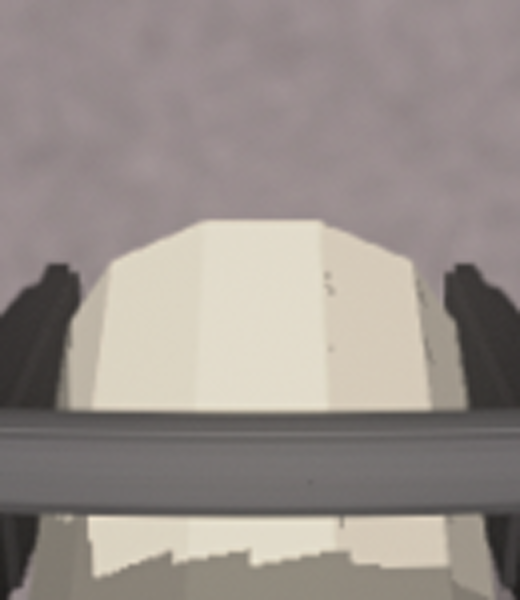

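Run:
```python
from fit2 import *
P=np.array([(68,330),(112,262),(204,220),(320,220),(412,262),(455,325)],float); P=(P+.5)/4-.5+[190,150]
x,mc,ax=mfit(P)
snap('scene','s18'); im=cv2.imread('pics/s18.png')
cv2.imwrite('pics/s18b.png',cv2.resize(im[100:230,110:250],None,fx=4.5,fy=4.5,interpolation=cv2.INTER_CUBIC))
```

```text
theta 66.08000700940674 res rms 0.3135904741294305 mouth [ 398.  -245.3   13.5] low z 2.1189837323636667 | grasp from mouth along 7.497115651693777 perp(up+) 5.779614812073119 side 0.17398248037297342
```

View pics/s18b.png

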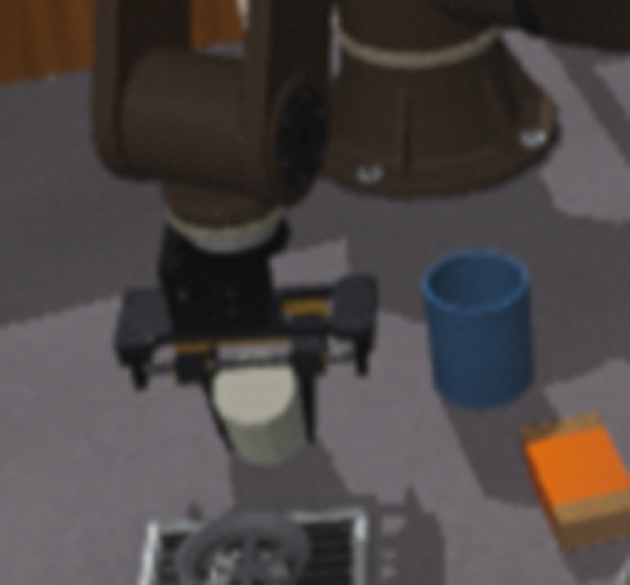

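```bash
python3 -m pendant '[0,0,0,0,0.2, 0,0,0,0,-0.3, 0,0,0,0,-0.4, 0,0,0,0,-0.5, 0,0,0,0,-0.6, 0,0,0,0,-0.8, 0,0,0,0,-0.9, 0,0,0,0,-1]'
python3 - <<'E'
from h import *
s=env.state(); print(s['ft_force'],s['eef_pos'])
snap('wrist','w19'); snap('scene','s19'); im=cv2.imread('pics/s19.png')
cv2.imwrite('pics/s19b.png',cv2.resize(im[100:230,110:250],None,fx=4.5,fy=4.5,interpolation=cv2.INTER_CUBIC))
E
```

```text
t: 24.72
eef_pos: [394.3, -242.8, 2.6]
tcp_rot: [-3.142, 0.0, 2.854]
ft_force: [-0.0, -0.3, -0.1]
opening: 0.984
[-0.  -0.3 -0.1] [ 394.3 -242.8    2.6]
```

View pics/s19b.png

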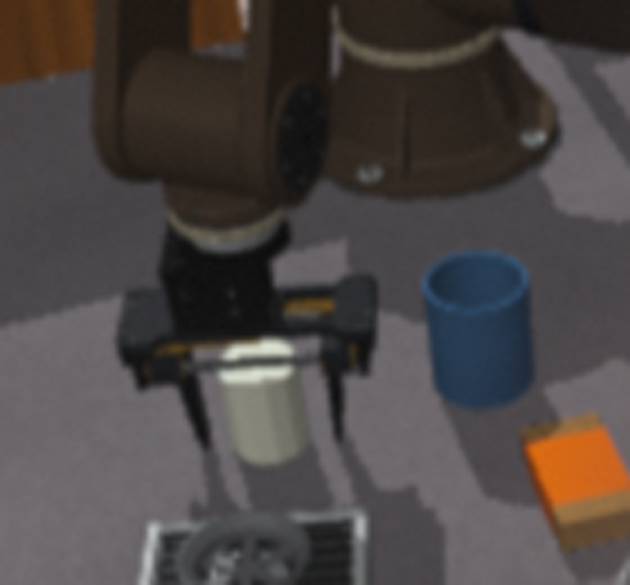

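View pics/w19.png

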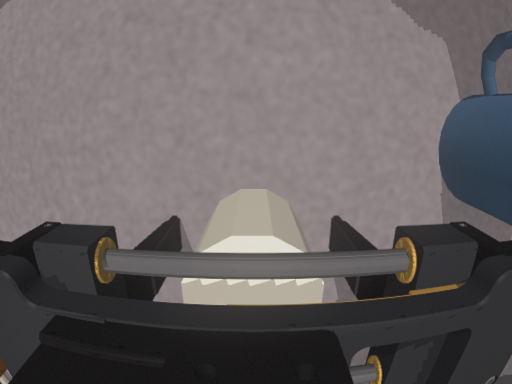

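```bash
python3 -m pendant '[0,0,-0.05,0,-1, 0,0,-0.1,0,-1, 0,0,-0.1,0,-1, 0,0,-0.1,0,-1, 0,0,-0.1,0,-1, 0,0,0,0,-1]'
python3 - <<'E'
from h import *
s=env.state(); print(s['eef_pos'],s['tcp_rot'])
snap('wrist','w20'); snap('scene','s20'); im=cv2.imread('pics/s20.png')
cv2.imwrite('pics/s20b.png',cv2.resize(im[100:230,110:250],None,fx=4.5,fy=4.5,interpolation=cv2.INTER_CUBIC))
b=cv2.imread('pics/w20.png')[130:260,180:330]
cv2.imwrite('pics/w20c.png',cv2.resize(b,None,fx=4,fy=4,interpolation=cv2.INTER_CUBIC))
E
```

```text
t: 25.58
eef_pos: [395.0, -243.4, 185.0]
tcp_rot: [-3.14, 0.005, 2.854]
ft_force: [-0.3, -0.1, -0.3]
opening: 1.0
[ 395.  -243.4  185. ] [-3.1  0.   2.9]
```

View pics/s20b.png

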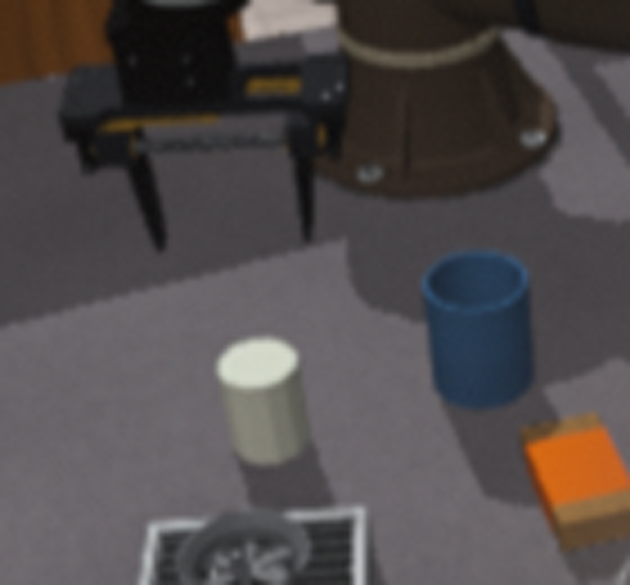

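View pics/w20c.png

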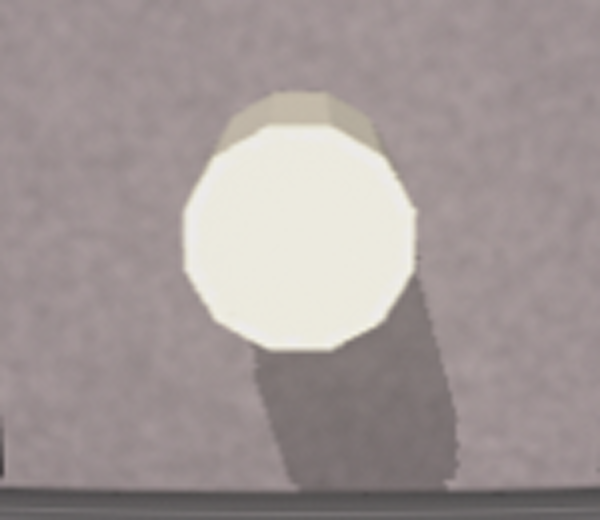

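Run:
```python
from h import *
s=env.state(); im=cv2.imread('pics/w20.png').astype(int)
m=(im.min(2)>215).astype(np.uint8); m[:150]=0; m[230:]=0
n,l,st,c=cv2.connectedComponentsWithStats(m); i=1+np.argmax(st[1:,4]); print(st[i],c[i])
w=lambda u,v,z:wray((u,v),z,s['eef_pos'],s['tcp_rot'])
p=w(*c[i],74); print(p)
x,y,ww,h=st[i][:4]
for u,v in [(x-.5,c[i][1]),(x+ww-.5,c[i][1]),(c[i][0],y-.5),(c[i][0],y+h-.5)]: print(w(u,v,74))
yaw=s['tcp_rot'][2]; D=(p-s['eef_pos'])[:2]; print('tool dx,dy',D@[np.cos(yaw),np.sin(yaw)],D@[np.sin(yaw),-np.cos(yaw)], yaw)
print(c[i], (299/4+180,238/4+130))
```

```text
[ 227  162   56   55 2481] [254.4 189. ]
[ 392.6 -243.2   74. ]
[ 384.9 -269.2   74. ]
[ 400.3 -217.    74. ]
[ 366.8 -235.6   74. ]
[ 419.5 -251.1   74. ]
tool dx,dy 1.2680245469451423 -0.9131707061540495 2.854346744134985
[254.4 189. ] (254.75, 189.5)
```

```bash
python3 -m pendant '[0.003,-0.002,0.1,0,-1, 0,0,0.1,0,-1, 0,0,0.1,0,-1, 0,0,0.0975,0,-1, 0,0,0,0,-1, 0,0,0,0,1, 0,0,0,0,1, 0,0,0,0,1, 0,0,0,0,1, 0,0,0,0,1]'
python3 -m pendant '[0,0,0,0,1, 0,0,0,0,1, 0,0,0,0,1, 0,0,0,0,1]'
```

```text
t: 26.92
eef_pos: [393.0, -243.4, 24.1]
tcp_rot: [-3.141, 0.001, 2.854]
ft_force: [0.2, -0.4, 6.8]
opening: 0.591
t: 27.42
eef_pos: [393.0, -243.4, 24.1]
tcp_rot: [-3.141, 0.001, 2.854]
ft_force: [-0.7, -0.5, 6.7]
opening: 0.59
```

```bash
python3 -m pendant '[0,0,-0.09,0,1, 0,0,-0.09,0,1, 0,0,-0.09,0,1, -0.06,0,-0.09,0,1, -0.1,0.005,0,0,1, -0.12,0.005,0,0,1, -0.12,0,0,0,1, -0.12,0,0,0,1, -0.12,0,0,0,1, 0,0,0,0,1]'
python3 - <<'E'
from h import *
s=env.state(); print(s['eef_pos'],s['tcp_rot'])
snap('wrist','w21'); snap('scene','s21')
E
```

```text
t: 28.68
eef_pos: [641.3, -312.2, 166.1]
tcp_rot: [3.141, -0.001, 2.855]
ft_force: [-1.2, 0.3, -1.3]
opening: 0.588
[ 641.3 -312.2  166.1] [ 3.1 -0.   2.9]
```

View pics/w21.png

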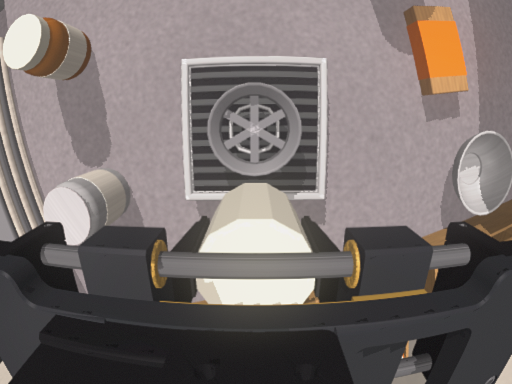

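View pics/s21.png

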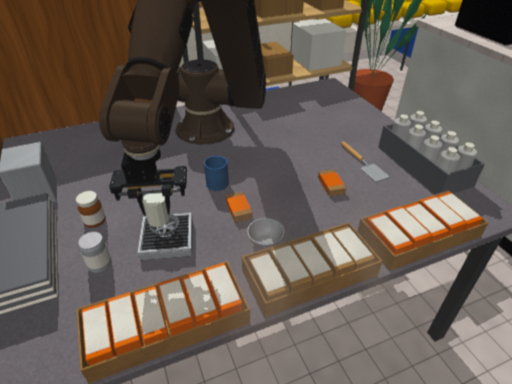

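Run:
```python
from h import *
s=env.state(); w=lambda u,v,z:wray((u,v),z,s['eef_pos'],s['tcp_rot'])
print('hub',w(254,130,56)); 
for uv in [(207,129),(302,129),(254.5,81.5),(254.5,176.5)]: print('rim',w(*uv,70))
a=np.array([w(*uv,70) for uv in [(207,129),(302,129),(254.5,81.5),(254.5,176.5)]]); print('ring centre',a[:2].mean(0),a[2:].mean(0))
t=np.array([w(*uv,35) for uv in [(182,58),(327,58),(326,199),(186,199)]]);print(t,t.mean(0))
im=cv2.imread('pics/w21.png')[70:190,195:315]; cv2.imwrite('pics/w21c.png',cv2.resize(im,None,fx=5,fy=5,interpolation=cv2.INTER_CUBIC))
```

```text
hub [ 582.9 -296.3   56. ]
rim [ 569.1 -336.5   70. ]
rim [ 593.4 -254.1   70. ]
rim [ 540.4 -283.2   70. ]
rim [ 623.5 -307.7   70. ]
ring centre [ 581.3 -295.3   70. ] [ 581.9 -295.5   70. ]
[[ 488.3 -345.7   35. ]
 [ 530.6 -202.6   35. ]
 [ 674.9 -242.6   35. ]
 [ 632.2 -387.3   35. ]] [ 581.5 -294.6   35. ]
```

View pics/w21c.png

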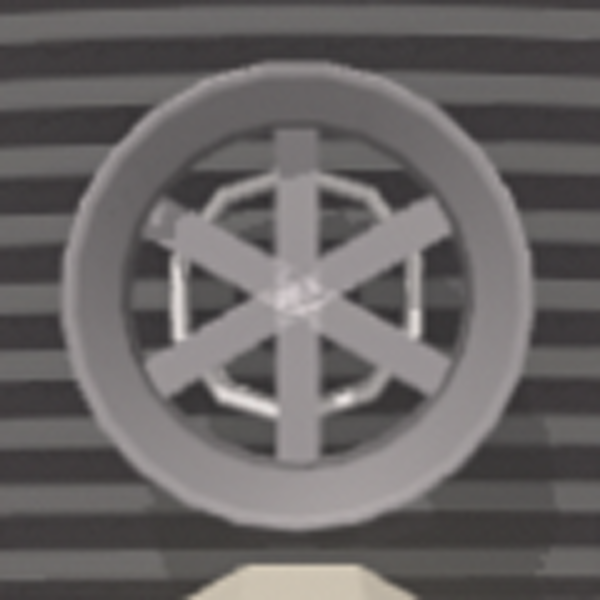

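```bash
python3 -m pendant '[0.077,0,0,0,1, 0.077,-0.0025,0,0,1, 0,0,0.08,0,1, 0,0,0.075,0,1, 0,0,0,0,1]'
python3 - <<'E'
from h import *
s=env.state(); print(s['eef_pos'],s['tcp_rot'])
snap('scene','s22'); im=cv2.imread('pics/s22.png')
cv2.imwrite('pics/s22b.png',cv2.resize(im[170:260,110:220],None,fx=6,fy=6,interpolation=cv2.INTER_CUBIC))
E
```

```text
t: 29.4
eef_pos: [578.4, -294.8, 104.3]
tcp_rot: [3.141, -0.004, 2.854]
ft_force: [-1.4, 0.4, -1.0]
opening: 0.586
[ 578.4 -294.8  104.3] [ 3.1 -0.   2.9]
```

View pics/s22b.png

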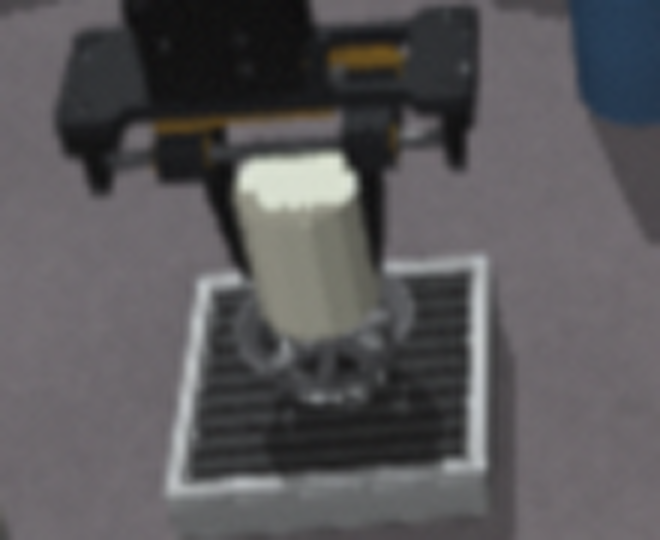

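```bash
python3 -m pendant '[0,0,0,0,1, 0,0,0,0,1]'
```

```text
t: 29.7
eef_pos: [580.5, -295.7, 106.9]
tcp_rot: [-3.141, 0.002, 2.854]
ft_force: [1.0, 0.6, -1.6]
opening: 0.588
```

```bash
python3 -m pendant '[-0.004,0,0.02,0,1, 0,0,0.01,0,1, 0,0,0.01,0,1, 0,0,0,0,1]'
```

```text
t: 30.2
eef_pos: [581.5, -295.8, 89.1]
tcp_rot: [3.141, -0.001, 2.854]
ft_force: [-0.3, 0.7, -1.8]
opening: 0.588
```

```bash
python3 -m pendant '[0,0,0.01,0,1, 0,0,0.01,0,1, 0,0,0,0,1]'
```

```text
t: 30.58
eef_pos: [581.6, -295.9, 81.3]
tcp_rot: [3.142, -0.001, 2.854]
ft_force: [0.1, -0.2, -0.9]
opening: 0.588
```

```bash
python3 -m pendant '[0,0,0.005,0,1, 0,0,0.005,0,1, 0,0,0,0,1]'; python3 -m pendant '[0,0,0.01,0,1, 0,0,0.01,0,1, 0,0,0,0,1]'
```

```text
t: 30.95
eef_pos: [581.8, -296.0, 77.8]
tcp_rot: [-3.141, 0.0, 2.854]
ft_force: [-1.1, 0.1, 2.5]
opening: 0.588
t: 31.32
eef_pos: [581.9, -296.0, 69.6]
tcp_rot: [-3.141, 0.0, 2.854]
ft_force: [-1.0, 0.6, 5.4]
opening: 0.588
```

```bash
python3 -m pendant '[0,0,0.005,0,1, 0,0,0.005,0,1, 0,0,0,0,1]'; python3 -m pendant '[0,0,0.004,0,1, 0,0,0,0,1]'
```

```text
t: 31.7
eef_pos: [581.9, -296.0, 65.9]
tcp_rot: [-3.141, 0.001, 2.854]
ft_force: [-1.3, 0.9, 6.3]
opening: 0.59
t: 31.95
eef_pos: [581.9, -296.0, 65.0]
tcp_rot: [-3.141, 0.001, 2.854]
ft_force: [-2.7, 1.7, 11.4]
opening: 0.588
```

```bash
python3 -m pendant '[0,0,0.003,0,1, 0,0,0,0,1]'; python3 -m pendant '[0,0,0,0,1, 0,0,0,0,1]'
python3 - <<'E'
from h import *
snap('scene','s23'); im=cv2.imread('pics/s23.png')
cv2.imwrite('pics/s23b.png',cv2.resize(im[170:260,110:220],None,fx=6,fy=6,interpolation=cv2.INTER_CUBIC))
for th in ['tumbler_center','ring_seat','pack_a','mug','bowl','jar','can','spatula']:
    print(th,[(np.array(d['xyz']),round(d['confidence'],2)) for d in env.landmark_of(th,'scene')][:3])
print(env.state()['ft_force'],env.state()['eef_pos'])
E
```

```text
t: 32.2
eef_pos: [581.9, -296.1, 64.9]
tcp_rot: [-3.141, 0.001, 2.854]
ft_force: [-5.4, 2.4, 21.7]
opening: 0.588
t: 32.45
eef_pos: [582.0, -296.0, 64.9]
tcp_rot: [-3.141, 0.001, 2.854]
ft_force: [-6.5, 3.5, 21.7]
opening: 0.59
tumbler_center [(array([381.8, -69.6,  -1.4]), 0.68), (array([ 583.4, -297.6,   81.1]), 0.64)]
ring_seat [(array([ 581.8, -297.9,   40.1]), 0.53)]
pack_a [(array([547.4, 297. ,   0.8]), 0.64), (array([544.7, -46.3,  -2.3]), 0.6)]
mug [(array([383.5, -71. ,   1.2]), 0.74)]
bowl [(array([702.9, -22.8,  -1.5]), 0.97)]
jar [(array([ 414. , -493.3,    0.8]), 0.67)]
can [(array([ 601.6, -494.2,    0.1]), 0.96)]
spatula [(array([469.2, 480.2,   0. ]), 0.64)]
[-4.9  3.2 21.3] [ 581.9 -296.1   64.9]
```

View pics/s23b.png

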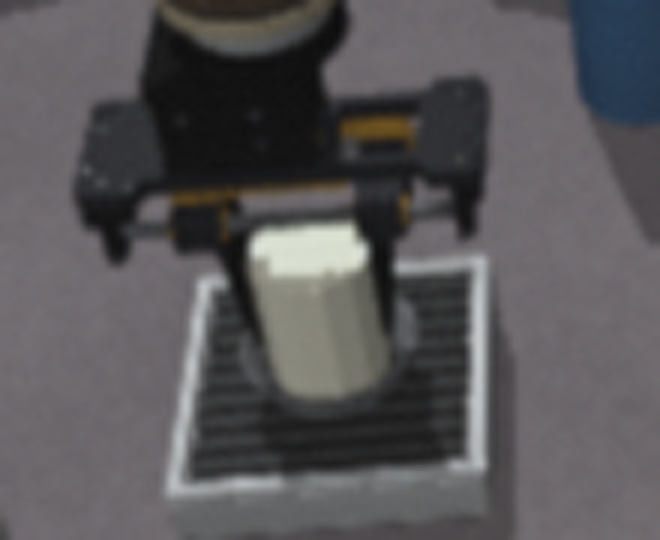

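Run:
```python
from h import *
s=env.state(); print(s['t'],s['eef_pos'],s['ft_force'],s['opening']); print(env.job_done())
```

```text
32.9 [ 581.9 -296.1   64.9] [-4.9  3.2 21.3] 0.5863501724568221
the job is handed in; nothing more can be done
None
```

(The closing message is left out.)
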